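Check three battery key switches in the test stand and reject the one that binds

ROBOT

A 7-joint arm with a two-finger parallel gripper is mounted at the origin on a cart in front of the work surface, level with it; the furniture and walls round the work are solid. World frame = base frame: x ahead of the robot, y to its left, z up, the work surface at z = 0. Lengths are in m, angles in rad, forces in N, time in s.
With the tool pointing down it reaches from about 0.4 to 0.875 m from the base axis. Payload 19.3 kg.
Tool frame: the origin (TCP) lies at the centre of the arm's flange, where the gripper is bolted on; the fingertips stand 173 mm ahead of it and the grasp point (between the pads) lies 155 mm ahead of it; z points along the fingers, y is the line along which they close (so a half turn about z gives the same grasp; the last joint's range is limited). The gripper opens to 85 mm and grips with 20 to 120 N. Pads are 22 mm wide; open, the fingers measure 114 mm over their backs; the gripper's body (76 mm by 85 mm) begins 54 mm behind the grasp point. The pads swing forward as they close: fully open they stand 13 mm farther back than shut.
Start: joints at [-1.181, 0.521, -0.036, 1.599, 0.021, 1.021, -0.113], TCP at [0.277, 0.56, 0.405] pointing down, gripper open.
Joint ranges: [-2.91, 2.91], [-0.3, 2.13], [-1.5, 1.42], [0.17, 2.43], [-1.26, 4.41], [0.16, 1.93], [-2.52, 2.52]. Speed limits (rad/s): [1.89, 1.89, 2.39, 2.39, 3.01, 3.01, 3.01].

INTERFACE

Orientations are given as [roll, pitch, yaw] about the fixed x, y, z axes, in that order (R = Rz(yaw) Ry(pitch) Rx(roll)).
In Python, from workcell import bot, imaging, job gives the robot as it stands.
- The arm moves only by the tool carry_out, never from a script. Its argument "targets" is a list of rows, each a list of 3 entries, a list of its own where there are three numbers: the shift along the tool's x, y, z in units of 0.25 m (1.0 is 0.25 m), then the turn, a rotation vector about the tool's x, y, z in units of 180 degrees (1.0 is 180 degrees), then the opening, from 0 (shut) to 1 (fully open). In form: [[[tx, ty, tz], [wx, wy, wz], jaw], ...]. A call has 1 to 8 rows; each row shifts and turns the commanded pose from where the row before left it, along the tool's axes as they then stand; what a row does not reach is not made up. A row lasts 1/8 s, in which the tool goes at most 62.5 mm and 10.7 degrees, less where a joint would pass 70% of its speed; a pose out of reach is approached as far as the arm can. A call with a number of a shift or a turn outside -1 to 1 is refused whole. A call with a gripper value outside its range is refused whole. The fingers move at their own pace and stop on an object; "force" is the grip in N (left out, the last holds). Time passes only in rows, so rows that do not move let the fingers close. It gives the time, the measured TCP pose, the force and the opening at its end, in the units of the state.
- bot.observe(): the state, without advancing time (a new reading comes with each control period).
- imaging.grab_frame(name): name is "side" or "top"; returns a dict with "pixels" (384x512x3 uint8, red, green, blue), "mtx" (3x3 intrinsics, pixels), "k1" (the pictures are not rectified: a ray, as slopes to the right and down, at radius r is drawn at 1 + k1 r^2 times it, then the intrinsics apply), "cam_to_world" (4x4, takes a point from camera to world coordinates). Camera axes: x right, y down, z forward; pixel columns grow to the right and rows downward; lengths in m; the calibration is good to about 2 mm. A picture is of the moment at which its call begins. There is no depth.
- job.job_done(): hands the job in, once; it reports no verdict.
The state is a dict: "clock": time; "qpos": joint angles; "qd": joint speeds; "joint_efforts": joint torques, N m; "position": TCP position; "tool_rot": TCP orientation; "force": force on the tool from outside, world axes, zero at the start; "moment": the same for the moment, N m; "grip_width": finger opening in m.
Only numpy, scipy, OpenCV 4.12 (cv2) and the standard library are available. Lean on these libraries where they do the work, as an engineer would, in place of code of your own. Each camera call takes 0.05 s, during which the arm holds its last target. There are 200 camera calls.

TASK

Check the three key switches in the sloped test stand one after the other, starting with the left one: turn each key clockwise as far as it goes and then back to off. If the key makes its full turn to the on mark the switch is good: draw the key out, lay it on the dark foam pad and leave the switch seated in the stand. The switch that binds part of the way goes, together with its key, onto the red plastic lid; leave the other things on the bench where they are.

Things in the scene. Friction and masses are not known exactly. Their poses are not given: they have to be found in the camera images.
- key_a_bow (a point): Key, at the start fully in switch_a (letters tell nothing of place or fitness). Point: centre of its black bow, 22 (x) x 9 (y) x 24 (z) mm; grasp across the 9 mm. z: out of the switch along the turning axis. Below the point: 12 mm bow, 3 mm shoulder, 24 mm blade. It comes out only within about 10 deg of off; turned 45 deg or more it is captive, and lifting it lifts the switch too.
- switch_a_collar (a point): Key switch, about 0.2 kg, loose in a cut-out that keeps it from turning. Point: on the axis, half-way up its round collar (25 mm across, 9 high), 7.5 mm above the panel, 19.5 mm below the bow centre. Bezel 32 x 32 x 3 mm lies on the panel; housing 18 x 22 mm reaches 34 mm below the panel's surface. z: out of the panel, x: up the slope.
- plug_a (a joint): Angle (rad) of the plug of switch_a: 0 at off (the start, a fixed stop), grows as the key turns clockwise seen from above the panel. A good one turns to a stop at 1.3; a binding one stops dead well before 1.0. Stays where left; turns with 0.03 N m. Play: it may lag the hand by 0.15 rad either way, so turn the hand that much further.
- key_b_bow (a point): Key, at the start fully in switch_b (letters tell nothing of place or fitness). Point: centre of its black bow, 22 (x) x 9 (y) x 24 (z) mm; grasp across the 9 mm. z: out of the switch along the turning axis. Below the point: 12 mm bow, 3 mm shoulder, 24 mm blade. It comes out only within about 10 deg of off; turned 45 deg or more it is captive, and lifting it lifts the switch too.
- switch_b_collar (a point): Key switch, about 0.2 kg, loose in a cut-out that keeps it from turning. Point: on the axis, half-way up its round collar (25 mm across, 9 high), 7.5 mm above the panel, 19.5 mm below the bow centre. Bezel 32 x 32 x 3 mm lies on the panel; housing 18 x 22 mm reaches 34 mm below the panel's surface. z: out of the panel, x: up the slope.
- plug_b (a joint): Angle (rad) of the plug of switch_b: 0 at off (the start, a fixed stop), grows as the key turns clockwise seen from above the panel. A good one turns to a stop at 1.3; a binding one stops dead well before 1.0. Stays where left; turns with 0.03 N m. Play: it may lag the hand by 0.15 rad either way, so turn the hand that much further.
- key_c_bow (a point): Key, at the start fully in switch_c (letters tell nothing of place or fitness). Point: centre of its black bow, 22 (x) x 9 (y) x 24 (z) mm; grasp across the 9 mm. z: out of the switch along the turning axis. Below the point: 12 mm bow, 3 mm shoulder, 24 mm blade. It comes out only within about 10 deg of off; turned 45 deg or more it is captive, and lifting it lifts the switch too.
- switch_c_collar (a point): Key switch, about 0.2 kg, loose in a cut-out that keeps it from turning. Point: on the axis, half-way up its round collar (25 mm across, 9 high), 7.5 mm above the panel, 19.5 mm below the bow centre. Bezel 32 x 32 x 3 mm lies on the panel; housing 18 x 22 mm reaches 34 mm below the panel's surface. z: out of the panel, x: up the slope.
- plug_c (a joint): Angle (rad) of the plug of switch_c: 0 at off (the start, a fixed stop), grows as the key turns clockwise seen from above the panel. A good one turns to a stop at 1.3; a binding one stops dead well before 1.0. Stays where left; turns with 0.03 N m. Play: it may lag the hand by 0.15 rad either way, so turn the hand that much further.
- stand: Fixed test stand: aluminium panel 250 mm wide (y), 110 mm up the slope, on stand-offs over a base plate 130 (x) x 250 (y) mm. The panel rises away from the robot at 30 deg: its normal leans 30 deg towards -x of this frame. Origin: centre of the base on the table, z up. Panel edges are 53 mm (near) and 108 mm (far) above the table. Three cut-outs 75 mm apart, each with an off and an on mark.
- place_left (a point): Centre of the left cut-out (as the robot sees it; y +75 mm in the stand's frame) on the panel's upper surface, 80 mm above the table.
- place_middle (a point): Centre of the middle cut-out (as the robot sees it; y 0 mm in the stand's frame) on the panel's upper surface, 80 mm above the table.
- place_right (a point): Centre of the right cut-out (as the robot sees it; y -75 mm in the stand's frame) on the panel's upper surface, 80 mm above the table.
- pad_mid (a point): Dark foam pad for the keys, 122 (x) x 130 (y) x 6 mm, fixed: middle of its top, 6 mm above the table, x and y along its sides.
- lid_mid (a point): Red plastic box lid with rounded corners for rejects, 137 (x) x 180 (y) x 8 mm, fixed, its top flat: middle of the top, 8 mm above the table, x and y along its sides. It lies left or right of the middle, the foam pad on the other side.
- glue_bottle: Bystander: small glue bottle, 38 mm across, 108 mm tall. Origin: centre of its underside.
- lug_jar: Bystander: round jar with yellow cap, 47 mm across, 52 mm tall. Origin: centre of its underside.
- cell_p: Bystander: round battery cell standing on end, 18 mm across, 66 mm tall. Origin: centre of its underside.
- cell_q: Bystander: round battery cell standing on end, 18 mm across, 66 mm tall. Origin: centre of its underside.
- checker: Bystander: red cell checker 45 (x) x 77 (y) x 26 mm. Origin: centre of its underside.
- solder_spool: Bystander: spool of solder, 53 mm across, 40 mm tall. Origin: centre of its underside.
- tape_kapton: Bystander: amber tape roll, 64 mm across, 12 mm tall. Origin: centre of its underside.

How it is judged:
By the outcome, as a careful person would: the job done as asked, in the order asked, and still so for the second after the job is handed in, with the robot touching nothing.
It also fails if it takes over 72 s, if anything falls off the work surface, if the arm or the gripper's body presses on something with over 40 N, if the wrist force passes 120 N, or if a joint passes its speed limit or range.

## Working session

There is one attempt and no reset: what is moved stays moved. The work goes in short steps, Python scripts to look and compute and a tool call to move; the robot and the scene stay as the last step left them, time stands still between calls to the robot, and variables do not carry over. Pictures are saved under pics/ and viewed, on a budget of 10 in all, crops included, one or two more only if the job needs it, and the job is handed in when it is done.

Besides the shell and the picture viewer there is one more tool, called after ">>>" by a JSON object that holds its "method" and its "body", one argument or row to a line. carry_out: Moves the arm, as the interface text tells. Its arguments: {"type":"object","properties":{"targets":{"type":"array"},"force":{"type":"number"}},"required":["targets"]}

```bash
ls; mkdir -p pics
python3 - <<'E'
from workcell import bot, imaging, job
import cv2
print(bot.observe())
for n in("side","top"):
    f=imaging.grab_frame(n); cv2.imwrite(f"pics/{n}0.png",f["pixels"][:,:,::-1]); print(n,f["mtx"],f["k1"],f["cam_to_world"])
E
```

```text
pics
{'clock': 0.0, 'qpos': array([-1.18119944,  0.52202672, -0.03637757,  1.60004125,  0.021188  ,
        1.02110908, -0.11283223]), 'qd': array([-3.25694634e-04,  9.65819621e-04,  8.05799941e-04,  1.93149024e-04,
        1.03861383e-03,  9.68797097e-05,  2.16983784e-03]), 'joint_efforts': array([-3.86686061e-04, -9.27111697e+01,  1.97938643e+00, -3.69929802e+01,
        1.77304144e-02,  8.24266579e-03,  3.50644757e-05]), 'position': array([0.27728227, 0.55994988, 0.40410523]), 'tool_rot': array([-3.14039356e+00,  5.22162043e-05,  2.68179143e+00]), 'force': array([ 0.23138279, -0.60369038,  0.39040955]), 'moment': array([ 0.0445904 , -0.03623545,  0.03115115]), 'grip_width': 0.08529910312800294}
side [[421.98687464   0.         261.04590994]
 [  0.         421.98687464 193.01647845]
 [  0.           0.           1.        ]] 0.0065563874857663676 [[ 0.99719186 -0.03307975  0.06718723  0.51194118]
 [-0.07331765 -0.61406208  0.78584495 -0.80890293]
 [ 0.01526157 -0.7885642  -0.61476304  0.73091321]
 [ 0.          0.          0.          1.        ]]
top [[378.96417277   0.         254.63788567]
 [  0.         378.96417277 195.10962714]
 [  0.           0.           1.        ]] 0.030858215594984934 [[ 0.01044356 -0.99248035  0.12195769  0.44130838]
 [-0.99990105 -0.01151461 -0.00808064  0.04030582]
 [ 0.00942417 -0.12186124 -0.99250241  1.12200488]
 [ 0.          0.          0.          1.        ]]
```

View pics/top0.png

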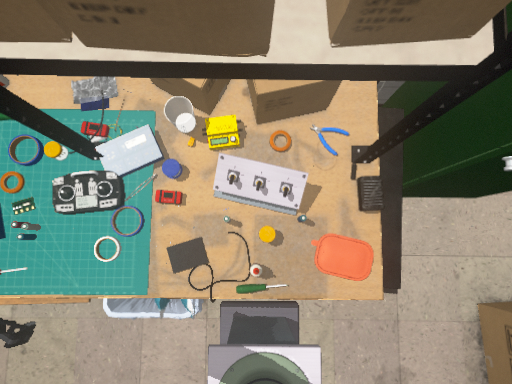

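View pics/side0.png

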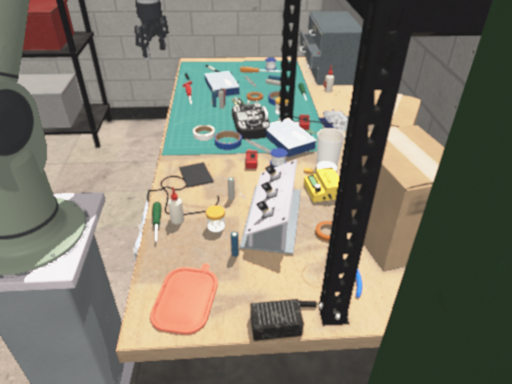

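```bash
cat > h.py <<'E'
import numpy as np, cv2
from workcell import bot, imaging
from scipy.spatial.transform import Rotation as R
def grab(n,save=None):
    f=imaging.grab_frame(n)
    if save: cv2.imwrite(save,f["pixels"][:,:,::-1])
    return f
def ray(f,uv):
    K=f["mtx"];d=np.array([(uv[0]-K[0,2])/K[0,0],(uv[1]-K[1,2])/K[1,1]]);s=d.copy()
    for _ in range(10): s=d/(1+f["k1"]*(s@s))
    T=f["cam_to_world"]; return T[:3,3],T[:3,:3]@np.array([*s,1])
def onz(f,uv,z):
    o,d=ray(f,uv); return o+d*(z-o[2])/d[2]
def proj(f,p):
    T=f["cam_to_world"];c=T[:3,:3].T@(np.asarray(p)-T[:3,3]);s=c[:2]/c[2]
    s=s*(1+f["k1"]*(s@s)); return f["mtx"][:2,:2]@s+f["mtx"][:2,2]
def tri(f1,u1,f2,u2):
    A=[];b=[]
    for f,u in((f1,u1),(f2,u2)):
        o,d=ray(f,u);d/=np.linalg.norm(d);P=np.eye(3)-np.outer(d,d);A.append(P);b.append(P@o)
    A=np.vstack(A);b=np.hstack(b);x=np.linalg.lstsq(A,b,rcond=None)[0];return x,np.linalg.norm(A@x-b)
E
python3 - <<'E'
from h import *
t=grab("top");s=grab("side")
a=t["pixels"][140:222,205:317];b=s["pixels"][150:255,235:310]
A=cv2.resize(a,None,fx=7,fy=7,interpolation=cv2.INTER_CUBIC)
cv2.imwrite("pics/t1.png",A[:,:,::-1])
B=cv2.resize(b,None,fx=5.5,fy=5.5,interpolation=cv2.INTER_CUBIC)
cv2.imwrite("pics/s1.png",B[:,:,::-1])
for n,f in(("t",t),("s",s)):
    hsv=cv2.cvtColor(f["pixels"],cv2.COLOR_RGB2HSV)
    for nm,lo,hi in(("lid",(0,120,120),(12,255,255)),("dark",(0,0,0),(180,255,75))):
        m=cv2.inRange(hsv,lo,hi)
        cs,_=cv2.findContours(m,cv2.RETR_EXTERNAL,cv2.CHAIN_APPROX_NONE)
        for c in cs:
            ar=cv2.contourArea(c)
            if 8<ar<6000:
                r=cv2.minAreaRect(c); print(n,nm,round(ar),np.round(r[0],1),np.round(r[1],1),round(r[2],1), np.round(onz(f,r[0],.008),3))
E
```

```text
t lid 22 [255.5 270.5] [5. 5.] 90.0 [0.359 0.026 0.008]
t lid 2187 [340.6 255.9] [64.8 41.2] 14.0 [ 0.403 -0.22   0.008]
t lid 42 [178.1 197. ] [ 4.5 12.4] 7.1 [0.57  0.257 0.008]
t lid 147 [167.5 196.5] [13. 13.] 90.0 [0.571 0.288 0.008]
t lid 36 [157.  195.5] [11.  4.] 90.0 [0.574 0.319 0.008]
t lid 40 [103.6 130.1] [ 4.6 11.6] 14.0 [0.769 0.486 0.008]
t lid 47 [ 92.2 128.2] [11.2 11.9] 14.0 [0.775 0.52  0.008]
t lid 28 [ 82.9 126.9] [ 3.7 10.4] 11.3 [0.778 0.547 0.008]
t dark 98 [264.5 379.5] [35.  7.] -0.0 [ 0.063 -0.002  0.008]
t dark 611 [ 15.1 334.6] [35.7 27.6] 10.3 [0.18  0.692 0.008]
t dark 928 [256.5 330. ] [26. 57.] 90.0 [0.194 0.022 0.008]
t dark 64 [259.5 301.5] [ 1. 73.] 90.0 [0.272 0.014 0.008]
t dark 14 [208.8 290.2] [22.   9.3] 86.4 [0.302 0.16  0.008]
t dark 52 [ 29.  236.5] [ 5. 12.] 90.0 [0.451 0.679 0.008]
t dark 12 [ 20.  224.5] [4.9 6.1] 11.3 [0.485 0.707 0.008]
t dark 54 [  2.  223.5] [ 4. 29.] 0.0 [0.487 0.758 0.008]
t dark 14 [ 22.4 202.6] [ 2.2 17.4] 72.9 [0.549 0.706 0.008]
t dark 39 [ 58.2 196.8] [13.8 12.6] 76.0 [0.566 0.605 0.008]
t dark 76 [ 66.  192.
[... 1694 characters left out ...]
.59  -0.311  0.008]
s dark 58 [307.5 304. ] [ 4. 15.] 90.0 [ 0.66  -0.266  0.008]
s dark 156 [ 31.1 225.4] [13.3 66.4] 59.5 [0.007 0.015 0.008]
s dark 19 [263.4 206.1] [5.6 7.2] 21.8 [0.593 0.058 0.008]
s dark 18 [266.8 186.8] [6.4 5.7] 45.0 [0.609 0.143 0.008]
s dark 16 [271.4 169.2] [3.9 8. ] 11.3 [0.63  0.23  0.008]
s dark 248 [246.9 129.1] [39.6 19.4] 24.9 [0.568 0.476 0.008]
s dark 1749 [ 16.5 122. ] [66. 33.] 90.0 [-0.229  0.562  0.008]
s dark 39 [ 8.4 74.8] [17.7  3.3] 11.3 [-0.417  0.984  0.008]
s dark 999 [151.4  28.5] [54.4 33. ] 87.5 [0.098 1.611 0.008]
s dark 1558 [288.6  59.4] [ 16.  119.8] 3.0 [0.795 1.127 0.008]
s dark 3885 [77.5 84.8] [158.7 113.4] 51.9 [-0.104  0.871  0.008]
```

View pics/t1.png

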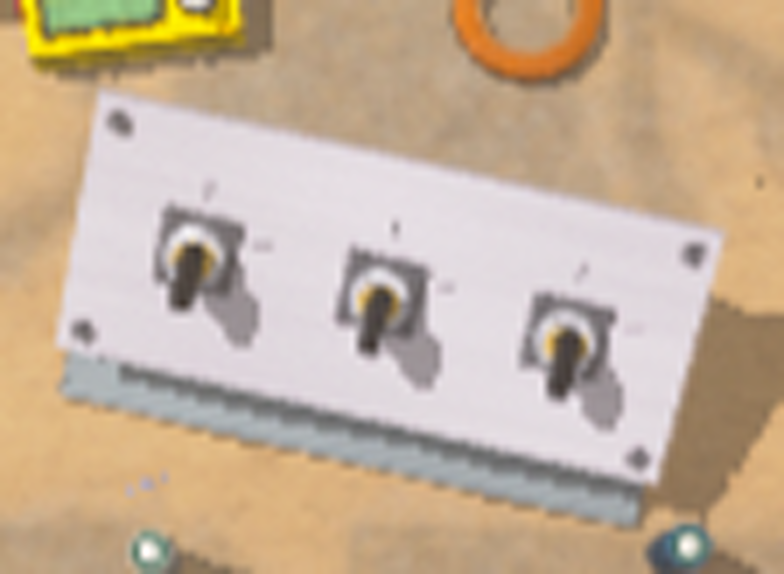

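View pics/s1.png

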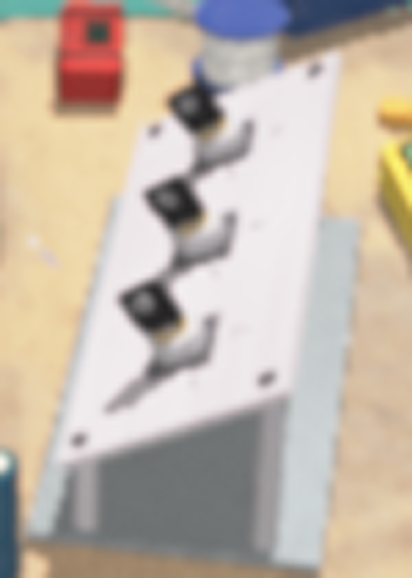

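Run:
```python
from h import *
t=grab("top");s=grab("side")
c=[((100,90),.108),((722,232),.108),((655,487),.053),((58,345),.053)]
P=np.array([onz(t,(u/7+204.5+.07,v/7+139.5+.07),z) for (u,v),z in c]);print(P.round(4))
ey=(P[0]-P[1]+P[3]-P[2])/2; yaw=np.arctan2(-ey[0],ey[1]);print("lens",np.linalg.norm(P-np.roll(P,1,0),axis=1),"yaw",yaw)
m=P.mean(0);print("panel mid",m)
sx=np.array([np.cos(yaw),np.sin(yaw),0]);sy=np.array([-np.sin(yaw),np.cos(yaw),0]);n=-.5*sx+np.array([0,0,.866])
for i,k in enumerate((75,0,-75)):
    pl=m+sy*k/1000; bow=pl+n*.027; print("place",pl.round(4),"bow",bow.round(4),"pred px",proj(t,bow).round(1),proj(s,bow).round(1))
tp=[(231.9,179.6),(258.7,185.7),(285.6,191.7)];sp=[(270.5,169.6),(266.8,187.3),(262.3,205.5)]
for a,b in zip(tp,sp): print(tri(t,a,s,b))
hsv=cv2.cvtColor(t["pixels"],cv2.COLOR_RGB2HSV)
g=cv2.inRange(hsv,(0,0,0),(180,120,110));g=g[235:275,160:212]
cs,_=cv2.findContours(g,0,1);c=max(cs,key=cv2.contourArea);r=cv2.minAreaRect(cv2.convexHull(cv2.morphologyEx(g,cv2.MORPH_OPEN,np.ones((5,5))).nonzero()[1][:,None].astype(np.float32)) if 0 else c);print("pad",r, onz(t,np.array(r[0])+(160,235),.006))
mm=cv2.inRange(hsv,(0,120,120),(12,255,255));
cs,_=cv2.findContours(mm,0,1);c=max(cs,key=cv2.contourArea)
mk=np.zeros_like(mm);cv2.drawContours(mk,[c],-1,255,-1);mk=cv2.morphologyEx(mk,cv2.MORPH_OPEN,np.ones((15,15)))
c=max(cv2.findContours(mk,0,1)[0],key=cv2.contourArea);r=cv2.minAreaRect(c)
print("lid",r,[onz(t,q,.008).round(3) for q in cv2.boxPoints(r)],onz(t,r[0],.008))
for nm,q,z in(("bottle",(257,270),.108),("jar",(268,234),.052),("cellL",(205+148/7,140+550/7),.066),("cellR",(205+688/7,140+545/7),.066)): print(nm,onz(t,q,z).round(3))
```

```text
[[ 0.6821  0.1309  0.108 ]
 [ 0.6289 -0.1115  0.108 ]
 [ 0.5341 -0.092   0.053 ]
 [ 0.5892  0.1506  0.053 ]]
lens [0.10976836 0.24824521 0.11134775 0.24877218] yaw -0.21982764583285555
panel mid [0.60857915 0.01951068 0.0805    ]
place [0.6249 0.0927 0.0805] bow [0.6118 0.0956 0.1039] pred px [231.4 178.3] [270.1 168.4]
place [0.6086 0.0195 0.0805] bow [0.5954 0.0225 0.1039] pred px [258.3 184.6] [266.2 185.4]
place [ 0.5922 -0.0537  0.0805] bow [ 0.579  -0.0507  0.1039] pred px [285.2 190.8] [261.8 204.4]
(array([0.61078961, 0.09447195, 0.1005672 ]), np.float64(0.0028903307403198193))
(array([0.59502983, 0.02117194, 0.09863789]), np.float64(0.0027542255371412173))
(array([ 0.57860622, -0.05204431,  0.1014542 ]), np.float64(0.0022170955786596))
pad ((29.059654235839844, 25.13665771484375), (37.57683181762695, 37.247501373291016), 72.75853729248047) [0.3865121  0.21915276 0.006     ]
lid ((344.0, 257.0), (44.0, 56.0), 90.0) [array([ 0.463, -0.149,  0.008]), array([ 0.465, -0.313,  0.008]), array([ 0.339, -0.309,  0.008]), array([ 0.337, -0.148,  0.008])] [ 0.40021277 -0.23004648  0.008     ]
bottle [0.368 0.024 0.108]
jar [ 0.463 -0.007  0.052]
cellL [0.504 0.11  0.066]
cellR [ 0.509 -0.105  0.066]
```

```bash
cat >> h.py <<'E'
from scipy.linalg import logm, expm
YAW=-.22
SX=np.array([np.cos(YAW),np.sin(YAW),0]);SY=np.array([-np.sin(YAW),np.cos(YAW),0])
def orient(tilt,yaw=YAW,turn=0):
    """tool z leaning forward by tilt from straight down; y along stand y"""
    sx=np.array([np.cos(yaw),np.sin(yaw),0]);y=np.array([-np.sin(yaw),np.cos(yaw),0])
    z=np.sin(tilt)*sx-np.array([0,0,np.cos(tilt)]);M=np.c_[np.cross(y,z),y,z]
    return M@R.from_rotvec([0,0,turn]).as_matrix()
N=-orient(np.pi/6)[:,2]
def pose(p,M,ahead=.155):
    """tool pose with the point 'ahead' on the tool axis at p"""
    T=np.eye(4);T[:3,:3]=M;T[:3,3]=np.asarray(p)-M[:,2]*ahead;return T
def cur():
    s=bot.observe();T=np.eye(4);T[:3,:3]=R.from_euler("xyz",s["tool_rot"]).as_matrix();T[:3,3]=s["position"];return T
def plan(A,B,n=None):
    D=np.linalg.inv(A)@B;a=np.linalg.norm(R.from_matrix(D[:3,:3]).as_rotvec());d=np.linalg.norm(D[:3,3])
    k=n or int(np.ceil(max(d/.055,np.degrees(a)/10,1)))
    E=np.real(expm(np.real(logm(D))/k))
    print(k,"rows:",[(E[:3,3]/.25).round(4).tolist(),(R.from_matrix(E[:3,:3]).as_rotvec()/np.pi).round(4).tolist()],"total mm/deg",(D[:3,3]*1000).round(1),np.degrees(R.from_matrix(D[:3,:3]).as_rotvec()).round(1))
    return B
BOW=[np.array([.6115,.0955,.104]),np.array([.595,.0222,.104]),np.array([.5787,-.051,.104])]
def st():
    s=bot.observe();T=cur();print("t",round(s["clock"],2),"F",s["force"].round(1),"Mtool",(T[:3,:3].T@s["moment"]).round(3),"w",round(s["grip_width"],4),"q",s["qpos"].round(2),"gp",(T[:3,3]+T[:3,2]*.155).round(4))
E
python3 - <<'E'
from h import *
plan(cur(),pose(BOW[0]+N*.067,orient(np.pi/6)))
E
```

```text
10 rows: [[-0.1335, -0.1354, 0.0757], [-0.002, -0.0166, -0.0075]] total mm/deg [-397.8 -294.3  108.4] [ -3.6 -29.9 -13.4]
```

>>> {"method": "carry_out", "body": {
  "targets": [
    [[-0.1335,-0.1354,0.0757],[-0.002,-0.0166,-0.0075],0.5],
    [[-0.1335,-0.1354,0.0757],[-0.002,-0.0166,-0.0075],0.5],
    [[-0.1335,-0.1354,0.0757],[-0.002,-0.0166,-0.0075],0.5],
    [[-0.1335,-0.1354,0.0757],[-0.002,-0.0166,-0.0075],0.5],
    [[-0.1335,-0.1354,0.0757],[-0.002,-0.0166,-0.0075],0.5],
    [[-0.1335,-0.1354,0.0757],[-0.002,-0.0166,-0.0075],0.5],
    [[-0.1335,-0.1354,0.0757],[-0.002,-0.0166,-0.0075],0.5],
    [[-0.1335,-0.1354,0.0757],[-0.002,-0.0166,-0.0075],0.5]
  ],
  "force": 25
}}

```text
clock: 1.3
position: [0.4469, 0.2032, 0.3022]
tool_rot: [3.131, 0.421, 2.872]
force: [1.4, -0.1, 0.6]
grip_width: 0.0431
```

Run:
```python
from h import *
st();plan(cur(),pose(BOW[0]+N*.047,orient(np.pi/6)))
```

```text
t 1.3 F [ 1.4 -0.1  0.6] Mtool [-0.064  0.399  0.03 ] w 0.0431 q [-0.9   0.45  0.32  2.18  0.62  0.31  0.1 ] gp [0.5084 0.188  0.1608]
3 rows: [[-0.0887, -0.0891, 0.0773], [-0.0012, -0.0109, -0.0048]] total mm/deg [-69.4 -65.6  55.9] [-0.7 -5.9 -2.6]
```

>>> {"method": "carry_out", "body": {
  "targets": [
    [[-0.0887,-0.0891,0.0773],[-0.0012,-0.0109,-0.0048],0.5],
    [[-0.0887,-0.0891,0.0773],[-0.0012,-0.0109,-0.0048],0.5],
    [[-0.0887,-0.0891,0.0773],[-0.0012,-0.0109,-0.0048],0.5],
    [[0,0,0],[0,0,0],0.5]
  ]
}}

```text
clock: 1.8
position: [0.5041, 0.1282, 0.2811]
tool_rot: [-3.138, 0.509, 2.914]
force: [-0.6, 0.3, -0.2]
grip_width: 0.0428
```

Run:
```python
from h import *
t=grab("top");s=grab("side")
st();plan(cur(),pose(BOW[0]+N*.007,orient(np.pi/6)))
a=cv2.resize(t["pixels"][140:230,190:300],None,fx=4,fy=4,interpolation=2);b=cv2.resize(s["pixels"][110:220,220:320],None,fx=4,fy=4,interpolation=2)
h=440;o=np.zeros((h,840,3),np.uint8);o[:360,:440]=a;o[:,440:]=b;cv2.imwrite("pics/a.png",cv2.resize(o,(800,419))[:,:,::-1])
```

```text
t 1.9 F [ 1.4  1.  -0.1] Mtool [ 0.013  0.518 -0.018] w 0.0424 q [-0.72  0.52  0.34  2.17  1.11  0.17 -0.19] gp [0.5767 0.1125 0.1458]
1 rows: [[-0.0402, -0.0382, 0.1918], [-0.0018, -0.0051, -0.0023]] total mm/deg [-10.1  -9.5  48. ] [-0.3 -0.9 -0.4]
```

View pics/a.png

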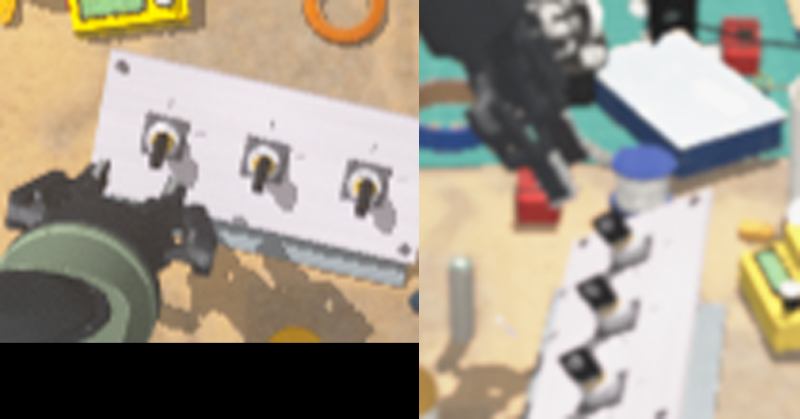

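>>> {"method": "carry_out", "body": {
  "targets": [
    [[-0.04,-0.038,0.03],[-0.0018,-0.0051,-0.0023],0.5],
    [[0,0,0.02],[0,0,0],0.5]
  ]
}}

```text
clock: 2.15
position: [0.5159, 0.1174, 0.2756]
tool_rot: [3.141, 0.525, 2.922]
force: [-0.4, 0.1, -0.2]
grip_width: 0.0427
```

Run:
```python
from h import *
st();plan(cur(),pose(BOW[0]+N*.007,orient(np.pi/6)))
```

```text
t 2.15 F [-0.4  0.1 -0.2] Mtool [ 0.     0.532 -0.011] w 0.0427 q [-0.64  0.54  0.29  2.15  1.33  0.17 -0.37] gp [0.5916 0.1005 0.1415]
1 rows: [[0.0035, -0.002, 0.1427], [0.0002, 0.0003, 0.0002]] total mm/deg [ 0.9 -0.5 35.7] [0.  0.1 0. ]
```

>>> {"method": "carry_out", "body": {
  "targets": [
    [[0.002,-0.001,0.05],[0,0,0],0.5],
    [[0.001,-0.001,0.05],[0,0,0],0.5],
    [[0,0,0.04],[0,0,0],0.4],
    [[0,0,0],[0,0,0],0]
  ]
}}

```text
clock: 2.65
position: [0.532, 0.1136, 0.2444]
tool_rot: [-3.141, 0.523, 2.924]
force: [-0.7, -0.6, 0.3]
grip_width: 0.0173
```

>>> {"method": "carry_out", "body": {
  "targets": [
    [[0,0,0],[0,0,0],0],
    [[0,0,0],[0,0,0],0],
    [[0,0,0],[0,0,0],0]
  ]
}}

```text
clock: 3.02
position: [0.5321, 0.1131, 0.2448]
tool_rot: [-3.141, 0.524, 2.924]
force: [-2.2, 1.9, 0.8]
grip_width: 0.0084
```

Run:
```python
from h import *
t=grab("top");s=grab("side")
st();plan(cur(),pose(BOW[0]+N*.007,orient(np.pi/6)))
a=cv2.resize(t["pixels"][140:230,190:300],None,fx=4,fy=4,interpolation=2);b=cv2.resize(s["pixels"][110:220,220:320],None,fx=4,fy=4,interpolation=2)
h=440;o=np.zeros((h,840,3),np.uint8);o[:360,:440]=a;o[:,440:]=b;cv2.imwrite("pics/b.png",cv2.resize(o,(800,419))[:,:,::-1])
```

```text
t 3.12 F [-2.   2.3  0.5] Mtool [-0.375  1.029 -0.009] w 0.0082 q [-0.56  0.61  0.22  2.13  1.65  0.18 -0.67] gp [0.6079 0.0962 0.1106]
1 rows: [[0.0, 0.0005, 0.0021], [0.0001, 0.0002, 0.0006]] total mm/deg [0.  0.1 0.5] [0.  0.  0.1]
```

View pics/b.png

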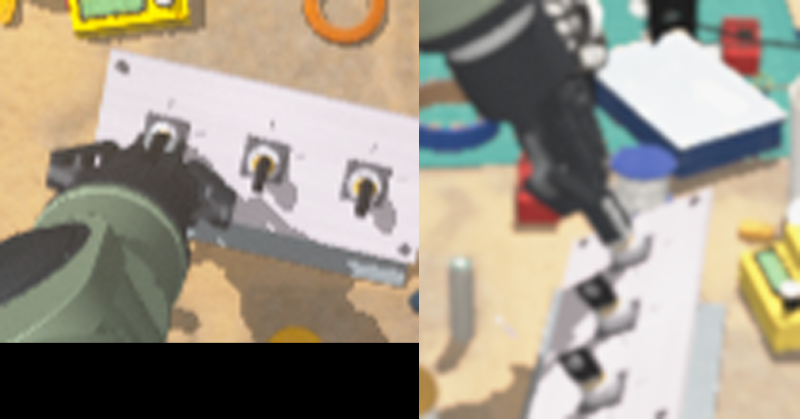

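>>> {"method": "carry_out", "body": {
  "targets": [
    [[0,0,0],[0,0,0.055],0],
    [[0,0,0],[0,0,0.055],0],
    [[0,0,0],[0,0,0.055],0],
    [[0,0,0],[0,0,0.055],0]
  ]
}}

```text
clock: 3.62
position: [0.5324, 0.1132, 0.2448]
tool_rot: [2.786, 0.394, 2.155]
force: [-0.4, 3.4, -0.3]
grip_width: 0.0084
```

```bash
cat >> h.py <<'E'
def ang(i):
    T=cur();M=orient(np.pi/6).T@T[:3,:3];st();print("turn vec",R.from_matrix(M).as_rotvec().round(3),"axis off mm",((T[:3,3]+T[:3,2]*.155-BOW[i])*1000).round(1), "along N",round(1000*(T[:3,3]+T[:3,2]*.155-BOW[i])@N,1))
E
python3 -c "
from h import *
ang(0)"
```

```text
t 3.62 F [-0.4  3.4 -0.3] Mtool [-0.118  1.139 -0.083] w 0.0084 q [-0.45  0.59  0.06  2.12  1.61  0.26 -1.3 ] gp [0.6081 0.0964 0.1106]
turn vec [-0.001 -0.001  0.695] axis off mm [-3.4  0.9  6.6] along N 7.5
```

>>> {"method": "carry_out", "body": {
  "targets": [
    [[0,0,0],[0,0,0.055],0],
    [[0,0,0],[0,0,0.055],0]
  ]
}}

```text
clock: 3.88
position: [0.5324, 0.1133, 0.2449]
tool_rot: [2.678, 0.255, 1.821]
force: [1.4, 3.5, 1.2]
grip_width: 0.0083
```

```bash
python3 -c "
from h import *
ang(0)"
```

```text
t 3.88 F [1.4 3.5 1.2] Mtool [-0.271  1.089 -0.107] w 0.0083 q [-0.41  0.59  0.01  2.12  1.6   0.29 -1.62] gp [0.6082 0.0965 0.1107]
turn vec [-1.000e-03 -0.000e+00  1.041e+00] axis off mm [-3.3  1.   6.7] along N 7.5
```

>>> {"method": "carry_out", "body": {
  "targets": [
    [[0,0,0],[0,0,0.055],0],
    [[0,0,0],[0,0,0.03],0]
  ]
}}

```text
clock: 4.12
position: [0.5327, 0.1133, 0.2451]
tool_rot: [2.631, 0.131, 1.582]
force: [1.3, 3.0, 2.6]
grip_width: 0.0081
```

```bash
python3 -c "
from h import *
ang(0)"
```

```text
t 4.12 F [1.3 3.  2.6] Mtool [-0.241  0.833 -0.31 ] w 0.0081 q [-0.38  0.59 -0.03  2.12  1.59  0.31 -1.88] gp [0.6086 0.0965 0.111 ]
turn vec [-2.000e-03 -1.000e-03  1.306e+00] axis off mm [-2.9  1.   7. ] along N 7.6
```

>>> {"method": "carry_out", "body": {
  "targets": [
    [[0,0,0],[0,0,0.045],0],
    [[0,0,0],[0,0,0.02],0]
  ]
}}

```text
clock: 4.38
position: [0.5327, 0.1132, 0.2451]
tool_rot: [2.617, 0.03, 1.405]
force: [1.3, 2.7, 3.4]
grip_width: 0.0084
```

```bash
python3 -c "
from h import *
ang(0)"
```

```text
t 4.38 F [1.3 2.7 3.4] Mtool [ 0.004  0.843 -0.575] w 0.0084 q [-0.35  0.59 -0.06  2.12  1.59  0.33 -2.08] gp [0.6086 0.0964 0.111 ]
turn vec [-2.000e-03 -1.000e-03  1.509e+00] axis off mm [-2.9  0.9  7. ] along N 7.6
```

>>> {"method": "carry_out", "body": {
  "targets": [
    [[0,0,0],[0,0,-0.058],0],
    [[0,0,0],[0,0,-0.058],0],
    [[0,0,0],[0,0,-0.058],0],
    [[0,0,0],[0,0,-0.058],0],
    [[0,0,0],[0,0,-0.058],0],
    [[0,0,0],[0,0,-0.058],0],
    [[0,0,0],[0,0,-0.058],0],
    [[0,0,0],[0,0,-0.058],0]
  ]
}}

```text
clock: 5.38
position: [0.5322, 0.113, 0.2447]
tool_rot: [3.117, 0.524, 2.872]
force: [-2.5, 1.8, 1.7]
grip_width: 0.0082
```

>>> {"method": "carry_out", "body": {
  "targets": [
    [[0,0,0],[0,0,-0.058],0],
    [[0,0,0],[0,0,-0.01],0]
  ]
}}

```text
clock: 5.62
position: [0.5322, 0.113, 0.2447]
tool_rot: [-3.046, 0.517, 3.113]
force: [-2.7, 1.8, 2.1]
grip_width: 0.0086
```

```bash
python3 -c "
from h import *
ang(0)"
```

```text
t 5.62 F [-2.7  1.8  2.1] Mtool [-0.497  0.91   0.046] w 0.0086 q [-0.53  0.6   0.17  2.13  1.63  0.21 -0.48] gp [0.608  0.0961 0.1105]
turn vec [-0.    -0.001 -0.166] axis off mm [-3.5  0.6  6.5] along N 7.4
```

>>> {"method": "carry_out", "body": {
  "targets": [
    [[0,0,0],[0,0,-0.03],0],
    [[0,0,0],[0,0,0],0]
  ]
}}

```text
clock: 5.88
position: [0.5323, 0.1131, 0.2447]
tool_rot: [-2.997, 0.506, -3.068]
force: [-3.6, 3.9, 2.7]
grip_width: 0.0086
```

```bash
python3 -c "
from h import *
ang(0)"
```

```text
t 5.88 F [-3.6  3.9  2.7] Mtool [-0.902  0.924  0.137] w 0.0086 q [-0.53  0.6   0.18  2.13  1.63  0.2  -0.39] gp [0.608  0.0963 0.1105]
turn vec [-0.    -0.001 -0.256] axis off mm [-3.5  0.8  6.5] along N 7.4
```

>>> {"method": "carry_out", "body": {
  "targets": [
    [[0,0,0],[0,0,0.03],0],
    [[0,0,-0.02],[0,0,0],0],
    [[0,0,-0.04],[0,0,0],0],
    [[0,0,-0.04],[0,0,0],0],
    [[0,0,-0.04],[0,0,0],0],
    [[0,0,-0.04],[0,0,0],0]
  ],
  "force": 40
}}

```text
clock: 6.62
position: [0.5101, 0.1174, 0.2841]
tool_rot: [-3.046, 0.517, 3.111]
force: [-0.3, 0.4, -0.9]
grip_width: 0.0082
```

Run:
```python
from h import *
t=grab("top");s=grab("side")
ang(0)
a=cv2.resize(t["pixels"][140:280,150:300],None,fx=3,fy=3,interpolation=2);b=cv2.resize(s["pixels"][110:220,220:320],None,fx=4,fy=4,interpolation=2)
o=np.zeros((440,850,3),np.uint8);o[:420,:450]=a;o[:,450:]=b;cv2.imwrite("pics/c.png",cv2.resize(o,(800,414))[:,:,::-1])
```

```text
t 6.72 F [-0.6  0.7 -0.5] Mtool [-0.188  0.534 -0.033] w 0.0081 q [-0.56  0.5   0.17  2.16  1.32  0.23 -0.17] gp [0.586  0.1004 0.1504]
turn vec [ 0.    -0.002 -0.164] axis off mm [-25.5   4.9  46.4] along N 53.1
```

View pics/c.png

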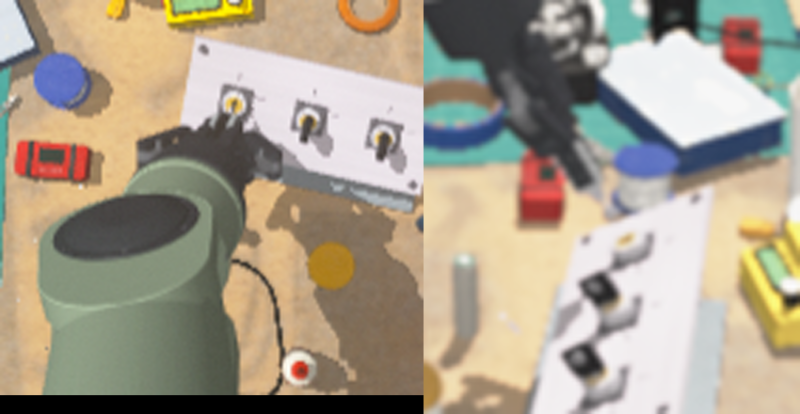

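Run:
```python
from h import *
t=grab("top");t["pixels"]=cv2.imread("pics/top0.png")[:,:,::-1].copy();s=grab("side");s["pixels"]=cv2.imread("pics/side0.png")[:,:,::-1].copy()
for f,(x0,y0,x1,y1) in((t,(155,228,220,285)),(s,(165,155,225,195))):
    g=cv2.inRange(cv2.cvtColor(f["pixels"],cv2.COLOR_RGB2GRAY),0,95)[y0:y1,x0:x1]
    g=cv2.morphologyEx(g,cv2.MORPH_OPEN,np.ones((7,7)))
    c=max(cv2.findContours(g,0,2)[0],key=cv2.contourArea)
    P=np.array([onz(f,q[0]+(x0,y0),.006) for q in c])[:,:2].astype(np.float32)
    print(cv2.minAreaRect(P*1000))
plan(cur(),pose(BOW[0]+N*.147,orient(np.pi/6)))
```

```text
((402.0591125488281, 224.73580932617188), (76.47523498535156, 103.85120391845703), 16.72119903564453)
((403.8725891113281, 217.04452514648438), (72.02503204345703, 99.23062896728516), 16.091819763183594)
2 rows: [[0.0002, 0.0013, -0.1893], [-0.0001, 0.0002, 0.0261]] total mm/deg [  0.    0.6 -94.7] [-0.   0.1  9.4]
```

```bash
cat >> h.py <<'E'
PY=.287;PC=np.array([.403,.221,.006]);px=np.array([np.cos(PY),np.sin(PY),0]);pyv=np.array([-np.sin(PY),np.cos(PY),0])
def drop(off,tilt=-np.radians(50),up=0):
    return pose(PC+pyv*off-px*.0255+[0,0,.0015+up],orient(tilt,PY),.155+.0465)
def path(A,B):
    L=np.real(logm(np.linalg.inv(A)@B))
    for k in np.linspace(0,1,6):
        T=A@np.real(expm(L*k));print(k.round(1),"tip",(T@[0,0,.2015,1])[:3].round(3),"fl",T[:3,3].round(3))
E
python3 - <<'E'
from h import *
A=cur();B=drop(.025,up=.08);plan(A,B);path(A,B);plan(B,drop(.025))
E
```

```text
9 rows: [[-0.0144, 0.076, 0.0236], [-0.0006, 0.0481, -0.0143]] total mm/deg [ 29.4 169.2  44.1] [ -1.   77.9 -23.2]
0.0 tip [0.609 0.095 0.109] fl [0.51  0.117 0.284]
0.2 tip [0.571 0.129 0.079] fl [0.523 0.15  0.274]
0.4 tip [0.524 0.16  0.061] fl [0.531 0.183 0.261]
0.6 tip [0.473 0.188 0.056] fl [0.533 0.216 0.246]
0.8 tip [0.42  0.214 0.065] fl [0.529 0.249 0.231]
1.0 tip [0.371 0.238 0.088] fl [0.52  0.281 0.217]
2 rows: [[-0.1226, 0.0, 0.1028], [-0.0, 0.0, -0.0]] total mm/deg [-61.3   0.   51.4] [ 0.  0. -0.]
```

Run:
```python
from h import *
A=cur()@np.array([[1,0,0,0],[0,1,0,0],[0,0,1,-.05],[0,0,0,1]]);B=drop(.025,up=.08);plan(A,B);path(A,B)
```

```text
9 rows: [[-0.028, 0.0751, 0.0433], [-0.0006, 0.0481, -0.0143]] total mm/deg [ 29.4 169.2  94.1] [ -1.   77.9 -23.2]
0.0 tip [0.584 0.101 0.153] fl [0.486 0.123 0.327]
0.2 tip [0.556 0.133 0.118] fl [0.508 0.154 0.312]
0.4 tip [0.517 0.163 0.091] fl [0.523 0.186 0.292]
0.6 tip [0.47  0.19  0.077] fl [0.53  0.218 0.267]
0.8 tip [0.421 0.215 0.075] fl [0.529 0.25  0.242]
1.0 tip [0.371 0.238 0.088] fl [0.52  0.281 0.217]
```

>>> {"method": "carry_out", "body": {
  "targets": [
    [[0,0,-0.2],[0,0,0],0],
    [[-0.028,0.075,0.043],[-0.0006,0.048,-0.0143],0],
    [[-0.028,0.075,0.043],[-0.0006,0.048,-0.0143],0],
    [[-0.028,0.075,0.043],[-0.0006,0.048,-0.0143],0],
    [[-0.028,0.075,0.043],[-0.0006,0.048,-0.0143],0],
    [[-0.028,0.075,0.043],[-0.0006,0.048,-0.0143],0],
    [[-0.028,0.075,0.043],[-0.0006,0.048,-0.0143],0],
    [[0,0,0],[0,0,0],0]
  ]
}}

```text
clock: 7.82
position: [0.5331, 0.2204, 0.2613]
tool_rot: [-3.03, -0.348, -3.018]
force: [-1.1, -0.3, -1.7]
grip_width: 0.0081
```

Run:
```python
from h import *
st();A=cur();B=drop(.025,up=.05);plan(A,B);path(A,B)
```

```text
t 7.83 F [-1.1 -0.3 -1.7] Mtool [-0.096 -0.39  -0.03 ] w 0.0081 q [-0.23  0.74 -0.39  1.68  0.24  1.14  1.  ] gp [0.4831 0.1968 0.1165]
4 rows: [[-0.0364, 0.0681, 0.0603], [-0.0011, 0.041, -0.0131]] total mm/deg [-19.7  69.9  64.4] [-0.8 29.5 -9.4]
0.0 tip [0.468 0.19  0.073] fl [0.533 0.22  0.261]
0.2 tip [0.45  0.2   0.066] fl [0.534 0.233 0.246]
0.4 tip [0.431 0.21  0.061] fl [0.533 0.245 0.231]
0.6 tip [0.412 0.22  0.058] fl [0.53  0.257 0.216]
0.8 tip [0.392 0.229 0.056] fl [0.526 0.269 0.201]
1.0 tip [0.371 0.238 0.057] fl [0.52  0.281 0.187]
```

>>> {"method": "carry_out", "body": {
  "targets": [
    [[-0.0364,0.068,0.06],[-0.001,0.041,-0.013],0],
    [[-0.0364,0.068,0.06],[-0.001,0.041,-0.013],0],
    [[-0.0364,0.068,0.06],[-0.001,0.041,-0.013],0],
    [[-0.0364,0.068,0.06],[-0.001,0.041,-0.013],0],
    [[0,0,0],[0,0,0],0]
  ]
}}

```text
clock: 8.45
position: [0.5189, 0.2811, 0.1878]
tool_rot: [-3.135, -0.87, -2.859]
force: [1.0, -0.2, 0.2]
grip_width: 0.0077
```

Run:
```python
from h import *
st();A=cur();plan(A,drop(.025),3)
t=grab("top");s=grab("side")
a=cv2.resize(t["pixels"][200:300,130:270],None,fx=3,fy=3,interpolation=2);b=cv2.resize(s["pixels"][120:220,150:250],None,fx=4,fy=4,interpolation=2)
o=np.zeros((400,820,3),np.uint8);o[:300,:420]=a;o[:,420:]=b;cv2.imwrite("pics/d.png",cv2.resize(o,(800,390))[:,:,::-1])
```

```text
t 8.45 F [ 1.  -0.2  0.2] Mtool [-0.004 -0.867  0.045] w 0.0077 q [-0.28  1.02 -0.46  1.47  0.08  1.55  1.12] gp [0.4055 0.2471 0.0878]
3 rows: [[-0.0523, 0.0004, 0.043], [-0.0004, 0.0003, -0.0003]] total mm/deg [-39.2   0.4  32.2] [-0.2  0.2 -0.1]
```

View pics/d.png

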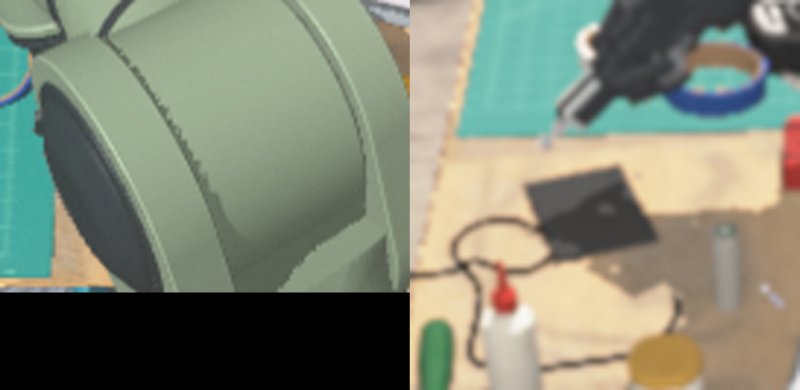

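>>> {"method": "carry_out", "body": {
  "targets": [
    [[-0.052,0,0.043],[0,0,0],0],
    [[-0.052,0,0.043],[0,0,0],0],
    [[-0.04,0,0.033],[0,0,0],0],
    [[0,0,0],[0,0,0],0]
  ]
}}

```text
clock: 9.05
position: [0.5199, 0.2811, 0.1417]
tool_rot: [-3.138, -0.871, -2.857]
force: [0.7, 0.3, -0.3]
grip_width: 0.0078
```

Run:
```python
from h import *
st();A=cur();plan(A,drop(.025),1)
s=grab("side")
print("tip pred",proj(s,drop(.025,up=.05)@[0,0,.2015,1] if 0 else (drop(.025,up=.05)@[0,0,.2015,1])[:3]),"seen 184.6 156.4")
for u,v in((527,184),(620,166),(658,240),(560,260)): print(onz(s,((u-410)/3.9+150,v/3.9+120),.006).round(3))
print((A@[0,0,.2015,1])[:3])
```

```text
t 9.05 F [ 0.7  0.3 -0.3] Mtool [ 0.044 -0.837 -0.027] w 0.0078 q [-0.28  1.09 -0.45  1.45  0.1   1.5   1.12] gp [0.4062 0.2472 0.0419]
1 rows: [[-0.0138, 0.002, 0.0128], [-0.0005, 0.0005, -0.0004]] total mm/deg [-3.5  0.5  3.2] [-0.1  0.1 -0.1]
tip pred [182.92607984 156.19575414] seen 184.6 156.4
[0.356 0.257 0.006]
[0.427 0.279 0.006]
[0.458 0.179 0.006]
[0.388 0.158 0.006]
[0.37211652 0.23709547 0.01195471]
```

>>> {"method": "carry_out", "body": {
  "targets": [
    [[-0.025,0,-0.002],[0,0,0],0],
    [[0,0,0],[0,0,0],0],
    [[0,0,0],[0,0,0],0.3],
    [[0,0,0],[0,0,0],0.6],
    [[0,0,0],[0,0,0],0.6],
    [[0,0,0],[0,0,0],0.6]
  ]
}}

```text
clock: 9.85
position: [0.5243, 0.2825, 0.1383]
tool_rot: [-3.139, -0.87, -2.856]
force: [-0.6, 0.1, 0.6]
grip_width: 0.0515
```

```bash
sed -i 's/PC=np.array(\[.403,.221,.006\])/PC=np.array([.4065,.219,.006])/' h.py
python3 - <<'E'
from h import *
st()
s=grab("side")
cv2.imwrite("pics/e.png",cv2.resize(s["pixels"][140:200,160:230],None,fx=6,fy=6,interpolation=2)[:,:,::-1])
A=cur();
B=A.copy();B[2,3]+=.08
M=pose(BOW[1]+N*.1,orient(np.pi/6));plan(A,B,2);plan(B,M);path(B,M)
E
```

```text
t 9.85 F [-0.6  0.1  0.6] Mtool [-0.015 -0.813  0.022] w 0.0515 q [-0.28  1.1  -0.45  1.44  0.1   1.5   1.13] gp [0.4108 0.2487 0.0384]
2 rows: [[0.1223, -0.0003, -0.1032], [0.0, -0.0, 0.0]] total mm/deg [ 61.1  -0.1 -51.6] [ 0. -0.  0.]
9 rows: [[0.0431, -0.1081, -0.0347], [-0.0034, -0.0481, 0.0192]] total mm/deg [ 156.9 -207.9   21.3] [ -5.5 -78.   31. ]
0.0 tip [0.377 0.239 0.088] fl [0.524 0.282 0.218]
0.2 tip [0.426 0.204 0.077] fl [0.535 0.235 0.244]
0.4 tip [0.474 0.165 0.079] fl [0.534 0.188 0.27 ]
0.6 tip [0.516 0.123 0.094] fl [0.523 0.14  0.295]
0.8 tip [0.548 0.077 0.119] fl [0.501 0.094 0.314]
1.0 tip [0.569 0.028 0.15 ] fl [0.471 0.05  0.325]
```

View pics/e.png

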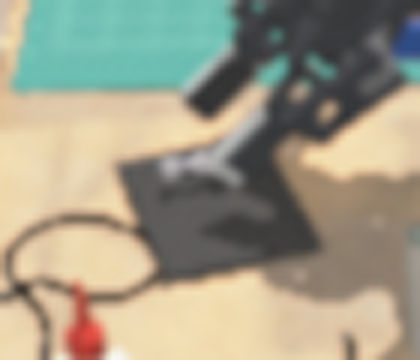

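>>> {"method": "carry_out", "body": {
  "targets": [
    [[0.122,0,-0.103],[0,0,0],0.6],
    [[0.122,0,-0.103],[0,0,0],0.6],
    [[0.043,-0.108,-0.035],[-0.0034,-0.048,0.019],0.5],
    [[0.043,-0.108,-0.035],[-0.0034,-0.048,0.019],0.5],
    [[0.043,-0.108,-0.035],[-0.0034,-0.048,0.019],0.5],
    [[0.043,-0.108,-0.035],[-0.0034,-0.048,0.019],0.5],
    [[0.043,-0.108,-0.035],[-0.0034,-0.048,0.019],0.5],
    [[0.043,-0.108,-0.035],[-0.0034,-0.048,0.019],0.5]
  ]
}}

```text
clock: 10.9
position: [0.5167, 0.1241, 0.3027]
tool_rot: [-3.061, 0.064, 3.09]
force: [0.6, -0.6, -0.6]
grip_width: 0.0427
```

Run:
```python
from h import *
st()
A=cur();M=pose(BOW[1]+N*.05,orient(np.pi/6));plan(A,M);path(A,M)
s=grab("side");cv2.imwrite("pics/f.png",cv2.resize(s["pixels"][140:200,160:230],None,fx=6,fy=6,interpolation=2)[:,:,::-1])
```

```text
t 10.9 F [ 0.6 -0.6 -0.6] Mtool [-0.148 -0.071  0.003] w 0.0427 q [-0.17  0.52 -0.28  1.94  0.37  0.71  0.82] gp [0.5259 0.1111 0.1485]
3 rows: [[0.024, -0.1067, 0.0303], [-0.0032, -0.0479, 0.0192]] total mm/deg [ 18.9 -78.7  26.4] [ -1.7 -25.9  10.3]
0.0 tip [0.529 0.107 0.102] fl [0.517 0.124 0.303]
0.2 tip [0.543 0.091 0.101] fl [0.512 0.108 0.299]
0.4 tip [0.556 0.074 0.101] fl [0.508 0.092 0.296]
0.6 tip [0.569 0.058 0.102] fl [0.504 0.076 0.291]
0.8 tip [0.582 0.04  0.104] fl [0.499 0.06  0.287]
1.0 tip [0.593 0.023 0.107] fl [0.495 0.045 0.282]
```

View pics/f.png

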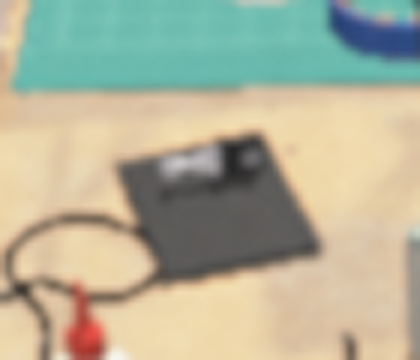

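>>> {"method": "carry_out", "body": {
  "targets": [
    [[0.024,-0.107,0.02],[-0.0032,-0.048,0.019],0.5],
    [[0.024,-0.107,0.03],[-0.0032,-0.048,0.019],0.5],
    [[0.024,-0.107,0.03],[-0.0032,-0.048,0.019],0.5],
    [[0,0,0],[0,0,0],0.5]
  ]
}}

```text
clock: 11.45
position: [0.5028, 0.061, 0.2901]
tool_rot: [-3.088, 0.428, 2.971]
force: [0.1, 1.0, 0.7]
grip_width: 0.0424
```

Run:
```python
from h import *
st()
A=cur();plan(A,pose(BOW[1]+N*.0072,orient(np.pi/6)))
```

```text
t 11.45 F [0.1 1.  0.7] Mtool [-0.068  0.461  0.006] w 0.0424 q [-0.36  0.46  0.06  2.16  0.95  0.27  0.19] gp [0.5647 0.0419 0.1493]
1 rows: [[0.0158, -0.0639, 0.1971], [-0.0099, -0.0301, 0.0148]] total mm/deg [  3.9 -16.   49.3] [-1.8 -5.4  2.7]
```

>>> {"method": "carry_out", "body": {
  "targets": [
    [[0.016,-0.064,0.03],[-0.0099,-0.03,0.0148],0.5],
    [[0,0,0.02],[0,0,0],0.5],
    [[0,0,0],[0,0,0],0.5]
  ]
}}

```text
clock: 11.82
position: [0.5061, 0.0528, 0.2832]
tool_rot: [-3.096, 0.475, 2.952]
force: [0.1, -0.1, 0.0]
grip_width: 0.0426
```

Run:
```python
from h import *
st()
A=cur();plan(A,pose(BOW[1]+N*.0072,orient(np.pi/6)),3)
```

```text
t 11.82 F [ 0.1 -0.1  0. ] Mtool [-0.027  0.523  0.029] w 0.0426 q [-0.37  0.48  0.09  2.18  1.22  0.23 -0.1 ] gp [0.5744 0.0325 0.1456]
3 rows: [[0.0101, -0.0126, 0.0536], [-0.0032, -0.005, 0.003]] total mm/deg [ 7.  -9.  40.4] [-1.8 -2.7  1.6]
```

>>> {"method": "carry_out", "body": {
  "targets": [
    [[0.015,-0.019,0.02],[-0.005,-0.008,0.0045],0.5],
    [[0.015,-0.019,0.02],[-0.005,-0.007,0.0045],0.5],
    [[0,0,0.01],[0,0,0],0.5],
    [[0,0,0],[0,0,0],0.5]
  ]
}}

```text
clock: 12.32
position: [0.5039, 0.0436, 0.2705]
tool_rot: [-3.137, 0.521, 2.923]
force: [-0.1, -0.5, 0.5]
grip_width: 0.0429
```

Run:
```python
from h import *
st()
A=cur();plan(A,pose(BOW[1]+N*.0072,orient(np.pi/6)),2)
```

```text
t 12.32 F [-0.1 -0.5  0.5] Mtool [-0.027  0.537 -0.04 ] w 0.0429 q [-0.36  0.5   0.11  2.22  1.75  0.2  -0.64] gp [0.579  0.0262 0.1361]
2 rows: [[0.0043, -0.0018, 0.0577], [-0.0006, -0.0004, 0.0003]] total mm/deg [ 2.1 -0.9 28.8] [-0.2 -0.2  0.1]
```

>>> {"method": "carry_out", "body": {
  "targets": [
    [[0.004,-0.002,0.04],[-0.0006,-0.0006,0.0004],0.5],
    [[0.0045,-0.002,0.04],[-0.0006,-0.0006,0.0004],0.5],
    [[0,0,0.035],[0,0,0],0.4],
    [[0,0,0],[0,0,0],0],
    [[0,0,0],[0,0,0],0],
    [[0,0,0],[0,0,0],0],
    [[0,0,0],[0,0,0],0]
  ],
  "force": 25
}}

```text
clock: 13.2
position: [0.5155, 0.0399, 0.2447]
tool_rot: [3.14, 0.526, 2.921]
force: [-0.5, 0.6, 0.6]
grip_width: 0.0086
```

Run:
```python
from h import *
ang(1)
```

```text
t 13.2 F [-0.5  0.6  0.6] Mtool [0.029 0.661 0.043] w 0.0086 q [-0.25  0.56 -0.02  2.2   1.93  0.26 -0.79] gp [0.5914 0.0231 0.1107]
turn vec [-0.001 -0.002  0.001] axis off mm [-3.6  0.9  6.7] along N 7.6
```

>>> {"method": "carry_out", "body": {
  "targets": [
    [[0,0,0],[0,0,0.055],0],
    [[0,0,0],[0,0,0.055],0],
    [[0,0,0],[0,0,0.055],0],
    [[0,0,0],[0,0,0],0]
  ]
}}

```text
clock: 13.7
position: [0.5156, 0.0399, 0.2447]
tool_rot: [2.861, 0.45, 2.338]
force: [0.4, 2.2, 0.7]
grip_width: 0.0084
```

Run:
```python
from h import *
ang(1)
```

```text
t 13.7 F [0.4 2.2 0.7] Mtool [-0.135  0.793 -0.02 ] w 0.0084 q [-0.13  0.56 -0.17  2.19  1.84  0.33 -1.19] gp [0.5915 0.0232 0.1106]
turn vec [-0.002 -0.001  0.519] axis off mm [-3.5  1.   6.6] along N 7.5
```

>>> {"method": "carry_out", "body": {
  "targets": [
    [[0,0,0],[0,0,0.05],0],
    [[0,0,0],[0,0,0.05],0]
  ]
}}

```text
clock: 13.95
position: [0.5156, 0.0401, 0.2447]
tool_rot: [2.735, 0.343, 2.017]
force: [1.2, 1.9, 0.8]
grip_width: 0.0085
```

Run:
```python
from h import *
ang(1)
```

```text
t 13.95 F [1.2 1.9 0.8] Mtool [ 0.025  0.712 -0.019] w 0.0085 q [-0.07  0.57 -0.25  2.19  1.8   0.37 -1.46] gp [0.5916 0.0234 0.1106]
turn vec [-0.002 -0.001  0.833] axis off mm [-3.4  1.2  6.6] along N 7.5
```

>>> {"method": "carry_out", "body": {
  "targets": [
    [[0,0,0],[0,0,0.05],0]
  ]
}}

```text
clock: 14.08
position: [0.5157, 0.0402, 0.2447]
tool_rot: [2.689, 0.278, 1.867]
force: [1.5, 2.3, 0.5]
grip_width: 0.0084
```

Run:
```python
from h import *
ang(1)
```

```text
t 14.07 F [1.5 2.3 0.5] Mtool [ 0.069  0.722 -0.04 ] w 0.0084 q [-0.04  0.57 -0.28  2.19  1.79  0.39 -1.6 ] gp [0.5916 0.0234 0.1106]
turn vec [-0.002 -0.001  0.99 ] axis off mm [-3.4  1.2  6.6] along N 7.5
```

>>> {"method": "carry_out", "body": {
  "targets": [
    [[0,0,0],[0,0,0.05],0],
    [[0,0,0],[0,0,0.05],0]
  ]
}}

```text
clock: 14.32
position: [0.5157, 0.0402, 0.2447]
tool_rot: [2.631, 0.131, 1.583]
force: [0.9, 3.4, 0.7]
grip_width: 0.0086
```

Run:
```python
from h import *
ang(1)
```

```text
t 14.32 F [0.9 3.4 0.7] Mtool [ 0.144  0.712 -0.052] w 0.0086 q [ 0.01  0.58 -0.35  2.18  1.77  0.42 -1.88] gp [0.5917 0.0235 0.1107]
turn vec [-3.000e-03 -1.000e-03  1.304e+00] axis off mm [-3.3  1.3  6.7] along N 7.5
```

>>> {"method": "carry_out", "body": {
  "targets": [
    [[0,0,0],[0,0,0.05],0],
    [[0,0,0],[0,0,0.015],0]
  ]
}}

```text
clock: 14.58
position: [0.5158, 0.0402, 0.2447]
tool_rot: [2.617, 0.031, 1.407]
force: [-0.1, 2.4, 1.6]
grip_width: 0.0085
```

Run:
```python
from h import *
ang(1)
```

```text
t 14.57 F [-0.1  2.4  1.6] Mtool [ 0.205  0.769 -0.044] w 0.0085 q [ 0.05  0.58 -0.4   2.18  1.76  0.44 -2.06] gp [0.5917 0.0235 0.1107]
turn vec [-3.000e-03 -1.000e-03  1.507e+00] axis off mm [-3.3  1.3  6.7] along N 7.5
```

>>> {"method": "carry_out", "body": {
  "targets": [
    [[0,0,0],[0,0,0.04],0],
    [[0,0,0],[0,0,0],0]
  ]
}}

```text
clock: 14.82
position: [0.516, 0.0402, 0.2449]
tool_rot: [2.616, -0.031, 1.3]
force: [3.5, 4.4, 2.4]
grip_width: 0.0083
```

Run:
```python
from h import *
ang(1)
t=grab("top");s=grab("side")
a=cv2.resize(t["pixels"][150:220,215:305],None,fx=4,fy=4,interpolation=2);b=cv2.resize(s["pixels"][150:220,240:310],None,fx=5.6,fy=5.6,interpolation=2)
o=np.zeros((392,752,3),np.uint8);o[:280,:360]=a;o[:,360:]=b;cv2.imwrite("pics/g.png",o[:,:,::-1])
```

```text
t 14.82 F [3.5 4.4 2.4] Mtool [-0.322  1.075 -0.126] w 0.0083 q [ 0.06  0.59 -0.42  2.18  1.76  0.46 -2.18] gp [0.592  0.0235 0.1109]
turn vec [-4.00e-03 -1.00e-03  1.63e+00] axis off mm [-3.   1.3  6.9] along N 7.5
```

View pics/g.png

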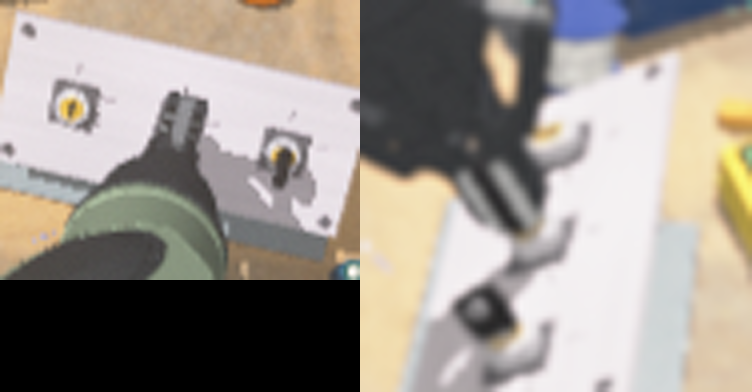

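>>> {"method": "carry_out", "body": {
  "targets": [
    [[0,0,0],[0,0,-0.058],0],
    [[0,0,0],[0,0,-0.058],0],
    [[0,0,0],[0,0,-0.058],0],
    [[0,0,0],[0,0,-0.058],0],
    [[0,0,0],[0,0,-0.058],0],
    [[0,0,0],[0,0,-0.058],0],
    [[0,0,0],[0,0,-0.058],0],
    [[0,0,0],[0,0,-0.058],0]
  ]
}}

```text
clock: 15.92
position: [0.5155, 0.0398, 0.2447]
tool_rot: [3.046, 0.517, 2.731]
force: [1.5, 1.5, 0.7]
grip_width: 0.0086
```

>>> {"method": "carry_out", "body": {
  "targets": [
    [[0,0,0],[0,0,-0.058],0],
    [[0,0,0],[0,0,-0.05],0],
    [[0,0,0],[0,0,0],0]
  ]
}}

```text
clock: 16.3
position: [0.5155, 0.0399, 0.2446]
tool_rot: [-3.046, 0.518, 3.113]
force: [0.9, -0.1, 0.6]
grip_width: 0.0084
```

Run:
```python
from h import *
ang(1)
```

```text
t 16.3 F [ 0.9 -0.1  0.6] Mtool [-0.074  0.245  0.048] w 0.0084 q [-0.26  0.56 -0.    2.2   1.94  0.25 -0.63] gp [0.5914 0.0229 0.1105]
turn vec [ 0.    -0.002 -0.166] axis off mm [-3.6  0.7  6.5] along N 7.5
```

Further towards the off stop until torque is felt.

>>> {"method": "carry_out", "body": {
  "targets": [
    [[0,0,0],[0,0,-0.045],0],
    [[0,0,0],[0,0,0],0]
  ]
}}

```text
clock: 16.55
position: [0.5157, 0.04, 0.2447]
tool_rot: [-2.971, 0.5, -3.015]
force: [1.0, 1.7, 3.2]
grip_width: 0.0082
```

Run:
```python
from h import *
ang(1)
```

```text
t 16.55 F [1.  1.7 3.2] Mtool [-0.383 -0.071  0.111] w 0.0082 q [-0.28  0.56  0.03  2.2   1.97  0.24 -0.54] gp [0.5916 0.0231 0.1106]
turn vec [-0.    -0.002 -0.302] axis off mm [-3.4  0.9  6.6] along N 7.5
```

>>> {"method": "carry_out", "body": {
  "targets": [
    [[0,0,0],[0,0,0.035],0],
    [[0,0,-0.02],[0,0,0],0],
    [[0,0,-0.03],[0,0,0],0]
  ],
  "force": 40
}}

```text
clock: 16.92
position: [0.5091, 0.0409, 0.2555]
tool_rot: [-3.031, 0.514, -3.139]
force: [0.7, 0.4, -0.6]
grip_width: 0.0076
```

Run:
```python
from h import *
ang(1)
```

```text
t 16.93 F [ 0.7  0.4 -0.6] Mtool [-0.478  0.439  0.032] w 0.0076 q [-0.29  0.53  0.03  2.21  1.89  0.23 -0.57] gp [0.5848 0.024  0.1214]
turn vec [-0.    -0.001 -0.194] axis off mm [-10.2   1.8  17.4] along N 20.2
```

>>> {"method": "carry_out", "body": {
  "targets": [
    [[0,0,-0.04],[0,0,0],0],
    [[0,0,-0.05],[0,0,0],0],
    [[0,0,-0.06],[0,0,0],0],
    [[0,0,0],[0,0,0],0]
  ]
}}

```text
clock: 17.42
position: [0.4907, 0.0455, 0.2887]
tool_rot: [-3.031, 0.516, -3.138]
force: [-0.2, 0.7, -0.4]
grip_width: 0.0077
```

Run:
```python
from h import *
ang(1)
t=grab("top")
g=cv2.cvtColor(t["pixels"],cv2.COLOR_RGB2HSV)
A=cur()@np.array([[1,0,0,0],[0,1,0,0],[0,0,1,-.05],[0,0,0,1]]);B=drop(-.022,up=.08);plan(A,B);path(A,B)
s=grab("side")
b=cv2.resize(s["pixels"][130:220,230:320],None,fx=5,fy=5,interpolation=2);cv2.imwrite("pics/h.png",b[:,:,::-1])
```

```text
t 17.43 F [-0.2  0.7 -0.4] Mtool [-0.135  0.521  0.049] w 0.0077 q [-0.4   0.45  0.14  2.24  1.64  0.19 -0.34] gp [0.5668 0.0287 0.1547]
turn vec [-0.001 -0.003 -0.194] axis off mm [-28.2   6.5  50.7] along N 58.4
9 rows: [[-0.0481, 0.084, 0.0421], [-0.0013, 0.0481, -0.0134]] total mm/deg [ -5.  196.9 113.3] [ -2.1  77.9 -21.7]
0.0 tip [0.565 0.029 0.157] fl [0.466 0.051 0.331]
0.2 tip [0.543 0.065 0.126] fl [0.495 0.087 0.32 ]
0.4 tip [0.512 0.099 0.101] fl [0.519 0.123 0.301]
0.6 tip [0.474 0.132 0.085] fl [0.534 0.161 0.276]
0.8 tip [0.432 0.162 0.081] fl [0.54  0.198 0.247]
1.0 tip [0.388 0.191 0.088] fl [0.536 0.234 0.217]
```

View pics/h.png

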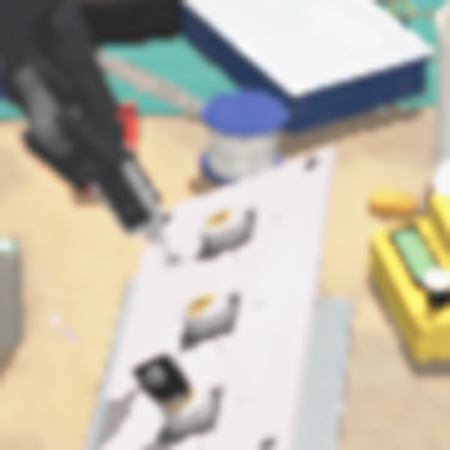

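>>> {"method": "carry_out", "body": {
  "targets": [
    [[0,0,-0.1],[0,0,0],0],
    [[0,0,-0.1],[0,0,0],0],
    [[-0.048,0.084,0.042],[-0.0013,0.048,-0.0134],0],
    [[-0.048,0.084,0.042],[-0.0013,0.048,-0.0134],0],
    [[-0.048,0.084,0.042],[-0.0013,0.048,-0.0134],0],
    [[-0.048,0.084,0.042],[-0.0013,0.048,-0.0134],0],
    [[-0.048,0.084,0.042],[-0.0013,0.048,-0.0134],0],
    [[0,0,0],[0,0,0],0]
  ]
}}

```text
clock: 18.52
position: [0.5309, 0.1337, 0.2882]
tool_rot: [-3.005, -0.139, -3.046]
force: [-0.5, -1.0, -0.4]
grip_width: 0.0078
```

Run:
```python
from h import *
st();A=cur();B=drop(-.022,up=.04);plan(A,B);path(A,B)
```

```text
t 18.52 F [-0.5 -1.  -0.4] Mtool [-0.063 -0.137  0.021] w 0.0078 q [-0.15  0.61 -0.32  1.83  0.33  0.94  1.02] gp [0.5117 0.1106 0.1361]
5 rows: [[-0.0534, 0.087, 0.0668], [-0.0023, 0.0457, -0.0141]] total mm/deg [-30.3 113.6  93.4] [ -2.   41.1 -12.7]
0.0 tip [0.506 0.104 0.091] fl [0.531 0.134 0.288]
0.2 tip [0.486 0.122 0.075] fl [0.54  0.154 0.267]
0.4 tip [0.464 0.14  0.063] fl [0.544 0.174 0.245]
0.6 tip [0.44  0.158 0.054] fl [0.546 0.194 0.222]
0.8 tip [0.415 0.174 0.049] fl [0.543 0.214 0.199]
1.0 tip [0.388 0.191 0.048] fl [0.536 0.234 0.177]
```

Run:
```python
from h import *
A=cur();B=drop(-.022,up=.095);plan(A,B);path(A,B);plan(B,drop(-.022,up=.002))
```

```text
5 rows: [[-0.0344, 0.0825, 0.0263], [-0.0023, 0.0457, -0.0141]] total mm/deg [-22.6 106.1  39.4] [ -2.   41.1 -12.7]
0.0 tip [0.506 0.104 0.091] fl [0.531 0.134 0.288]
0.2 tip [0.483 0.122 0.086] fl [0.536 0.154 0.278]
0.4 tip [0.459 0.14  0.085] fl [0.54  0.174 0.267]
0.6 tip [0.435 0.157 0.087] fl [0.541 0.194 0.255]
0.8 tip [0.411 0.174 0.093] fl [0.54  0.214 0.243]
1.0 tip [0.388 0.191 0.103] fl [0.536 0.234 0.232]
2 rows: [[-0.1425, 0.0, 0.1196], [-0.0, 0.0, -0.0]] total mm/deg [-71.2   0.   59.8] [ 0.  0. -0.]
```

>>> {"method": "carry_out", "body": {
  "targets": [
    [[-0.0344,0.0825,0.026],[-0.0023,0.0457,-0.0141],0],
    [[-0.0344,0.0825,0.026],[-0.0023,0.0457,-0.0141],0],
    [[-0.0344,0.0825,0.026],[-0.0023,0.0457,-0.0141],0],
    [[-0.0344,0.0825,0.026],[-0.0023,0.0457,-0.0141],0],
    [[-0.0344,0.0825,0.026],[-0.0023,0.0457,-0.0141],0],
    [[-0.095,0,0.08],[0,0,0],0],
    [[-0.095,0,0.08],[0,0,0],0],
    [[0,0,0],[0,0,0],0]
  ]
}}

```text
clock: 19.52
position: [0.5352, 0.2331, 0.1707]
tool_rot: [-3.136, -0.871, -2.858]
force: [-0.5, -0.2, 0.8]
grip_width: 0.0083
```

Run:
```python
from h import *
st();A=cur();plan(A,drop(-.022),2)
s=grab("side");f=cv2.imread("pics/f.png")
# key1 on the pad: bright blade in pics/f
b=cv2.inRange(f,(150,150,150),(255,255,255))[130:200,140:270];ys,xs=b.nonzero();print("blade1",onz(s,(xs.mean()/6+140/6+160,ys.mean()/6+130/6+140),.01))
print("finger half",)
```

```text
t 19.52 F [-0.5 -0.2  0.8] Mtool [-0.011 -0.815  0.021] w 0.0083 q [-0.23  1.03 -0.41  1.48  0.11  1.53  1.19] gp [0.4216 0.1992 0.0709]
2 rows: [[-0.0533, 0.002, 0.0412], [-0.0004, 0.0002, -0.0004]] total mm/deg [-26.7   1.   20.6] [-0.1  0.1 -0.1]
blade1 [0.38714419 0.26424097 0.01      ]
finger half
```

>>> {"method": "carry_out", "body": {
  "targets": [
    [[-0.053,0.015,0.041],[0,0,0],0],
    [[-0.049,0.015,0.038],[0,0,0],0],
    [[0,0,0],[0,0,0],0],
    [[0,0,0],[0,0,0],0.15],
    [[0,0,0],[0,0,0],0.2],
    [[0,0,0],[0,0,0],0.25],
    [[0,0,0],[0,0,0],0.35],
    [[0,0,0],[0,0,0],0.45]
  ]
}}

```text
clock: 20.58
position: [0.535, 0.2418, 0.1402]
tool_rot: [3.141, -0.87, -2.854]
force: [0.0, -0.0, -0.2]
grip_width: 0.0384
```

Run:
```python
from h import *
st();A=cur();print((A@[0,0,.2015,1])[:3])
B=A.copy();B[2,3]+=.08
M=pose(BOW[2]+N*.09,orient(np.pi/6));plan(A,B,2);plan(B,M);path(B,M)
```

```text
t 20.57 F [ 0.  -0.  -0.2] Mtool [ 0.005 -0.771 -0.019] w 0.0384 q [-0.25  1.08 -0.41  1.46  0.11  1.5   1.19] gp [0.4214 0.2082 0.0402]
[0.38734588 0.19814136 0.0102534 ]
2 rows: [[0.1223, 0.0, -0.1032], [-0.0, -0.0, 0.0]] total mm/deg [ 61.1   0.  -51.6] [ 0. -0.  0.]
9 rows: [[0.053, -0.1217, -0.0261], [-0.0033, -0.0481, 0.0192]] total mm/deg [ 168.9 -233.6   51.3] [ -5.4 -78.   31. ]
0.0 tip [0.387 0.198 0.09 ] fl [0.535 0.242 0.22 ]
0.2 tip [0.433 0.156 0.08 ] fl [0.542 0.187 0.246]
0.4 tip [0.476 0.11  0.081] fl [0.536 0.132 0.272]
0.6 tip [0.513 0.061 0.094] fl [0.52  0.078 0.294]
0.8 tip [0.541 0.008 0.115] fl [0.493 0.026 0.31 ]
1.0 tip [ 0.557 -0.046  0.142] fl [ 0.459 -0.024  0.316]
```

>>> {"method": "carry_out", "body": {
  "targets": [
    [[0.13,0,-0.11],[0,0,0],0.45],
    [[0.13,0,-0.11],[0,0,0],0.45],
    [[0.053,-0.122,-0.026],[-0.0033,-0.048,0.019],0.5],
    [[0.053,-0.122,-0.026],[-0.0033,-0.048,0.019],0.5],
    [[0.053,-0.122,-0.026],[-0.0033,-0.048,0.019],0.5],
    [[0.053,-0.122,-0.026],[-0.0033,-0.048,0.019],0.5],
    [[0.053,-0.122,-0.026],[-0.0033,-0.048,0.019],0.5],
    [[0.053,-0.122,-0.026],[-0.0033,-0.048,0.019],0.5]
  ]
}}

```text
clock: 21.58
position: [0.5121, 0.059, 0.3061]
tool_rot: [-3.061, 0.064, 3.09]
force: [0.2, -0.1, -1.2]
grip_width: 0.0425
```

Run:
```python
from h import *
st()
A=cur();M=pose(BOW[2]+N*.055,orient(np.pi/6));plan(A,M);path(A,M)
s=grab("side");t=grab("top");cv2.imwrite("pics/i_s.png",s["pixels"][:,:,::-1]);cv2.imwrite("pics/i_t.png",t["pixels"][:,:,::-1])
cv2.imwrite("pics/i.png",cv2.resize(s["pixels"][155:192,175:220],None,fx=12,fy=12,interpolation=2)[:,:,::-1])
```

```text
t 21.57 F [ 0.2 -0.1 -1.2] Mtool [-0.087 -0.013 -0.011] w 0.0425 q [-0.06  0.49 -0.26  1.99  0.35  0.68  0.95] gp [0.5213 0.046  0.1519]
3 rows: [[0.0413, -0.119, 0.0261], [-0.0032, -0.0479, 0.0192]] total mm/deg [ 32.6 -87.   25.3] [ -1.7 -25.9  10.4]
0.0 tip [0.524 0.042 0.106] fl [0.512 0.059 0.306]
0.2 tip [0.535 0.024 0.105] fl [0.505 0.041 0.303]
0.4 tip [0.546 0.006 0.105] fl [0.498 0.024 0.3  ]
0.6 tip [ 0.556 -0.012  0.106] fl [0.491 0.006 0.296]
0.8 tip [ 0.566 -0.031  0.109] fl [ 0.484 -0.011  0.291]
1.0 tip [ 0.575 -0.05   0.111] fl [ 0.476 -0.028  0.286]
```

View pics/i.png

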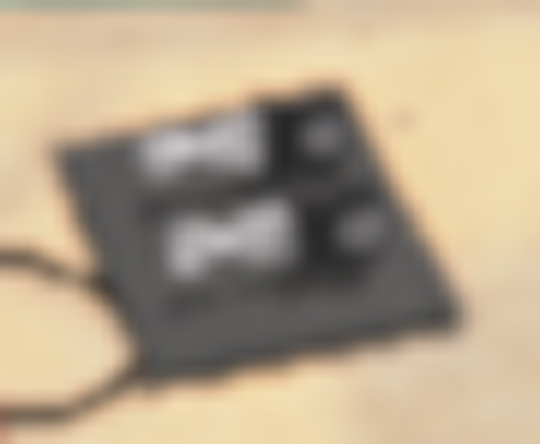

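>>> {"method": "carry_out", "body": {
  "targets": [
    [[0.025,-0.072,0.01],[-0.002,-0.029,0.0115],0.5],
    [[0.025,-0.072,0.015],[-0.002,-0.029,0.0115],0.5],
    [[0.025,-0.072,0.016],[-0.002,-0.029,0.0115],0.5],
    [[0.025,-0.072,0.016],[-0.002,-0.029,0.0115],0.5],
    [[0.025,-0.072,0.016],[-0.002,-0.029,0.0115],0.5],
    [[0,0,0],[0,0,0],0.5]
  ]
}}

```text
clock: 22.42
position: [0.4857, -0.0129, 0.2915]
tool_rot: [-3.092, 0.437, 2.966]
force: [0.1, -0.3, -0.1]
grip_width: 0.0426
```

Run:
```python
from h import *
st()
A=cur();plan(A,pose(BOW[2]+N*.035,orient(np.pi/6)),3)
```

```text
t 22.43 F [ 0.1 -0.3 -0.1] Mtool [-0.085  0.466  0.029] w 0.0426 q [-0.17  0.43  0.01  2.22  1.12  0.2   0.16] gp [ 0.5489 -0.0319  0.1513]
3 rows: [[0.0096, -0.0217, 0.0302], [-0.0031, -0.009, 0.0044]] total mm/deg [  6.7 -16.   23. ] [-1.7 -4.9  2.4]
```

>>> {"method": "carry_out", "body": {
  "targets": [
    [[0.0096,-0.022,0.02],[-0.0031,-0.009,0.0044],0.5],
    [[0.0096,-0.022,0.025],[-0.0031,-0.009,0.0044],0.5],
    [[0.0096,-0.022,0.03],[-0.0031,-0.009,0.0044],0.5],
    [[0,0,0],[0,0,0],0.5]
  ]
}}

```text
clock: 22.92
position: [0.4846, -0.0292, 0.274]
tool_rot: [-3.133, 0.514, 2.926]
force: [-0.1, 0.7, -0.8]
grip_width: 0.0429
```

Run:
```python
from h import *
st()
A=cur();plan(A,pose(BOW[2]+N*.035,orient(np.pi/6)),3);plan(A,pose(BOW[2]+N*.0072,orient(np.pi/6)),3)
```

```text
t 22.93 F [-0.1  0.7 -0.8] Mtool [0.    0.617 0.018] w 0.0429 q [-0.03  0.46 -0.11  2.26  1.88  0.23 -0.6 ] gp [ 0.5587 -0.0468  0.139 ]
3 rows: [[0.0017, -0.001, 0.0074], [-0.0007, -0.0011, 0.0004]] total mm/deg [ 1.2 -0.7  5.5] [-0.4 -0.6  0.2]
3 rows: [[0.0014, -0.0008, 0.0444], [-0.0007, -0.0011, 0.0004]] total mm/deg [ 1.  -0.5 33.3] [-0.4 -0.6  0.2]
```

>>> {"method": "carry_out", "body": {
  "targets": [
    [[0.003,-0.002,0.04],[-0.001,-0.0016,0.0006],0.5],
    [[0.0015,-0.001,0.045],[-0.001,-0.0016,0.0006],0.5],
    [[0,0,0.045],[0,0,0],0.4],
    [[0,0,0],[0,0,0],0],
    [[0,0,0],[0,0,0],0],
    [[0,0,0],[0,0,0],0],
    [[0,0,0],[0,0,0],0]
  ],
  "force": 25
}}

```text
clock: 23.8
position: [0.4989, -0.0327, 0.2457]
tool_rot: [3.141, 0.525, 2.922]
force: [-0.8, 0.2, -0.5]
grip_width: 0.0083
```

Run:
```python
from h import *
ang(2)
```

```text
t 23.8 F [-0.8  0.2 -0.5] Mtool [ 0.001  0.896 -0.041] w 0.0083 q [ 0.08  0.55 -0.23  2.24  2.05  0.3  -0.73] gp [ 0.5747 -0.0495  0.1116]
turn vec [-0.001 -0.001 -0.   ] axis off mm [-4.   1.5  7.6] along N 8.7
```

>>> {"method": "carry_out", "body": {
  "targets": [
    [[0,0,0],[0,0,0.05],0],
    [[0,0,0],[0,0,0.05],0],
    [[0,0,0],[0,0,0.025],0]
  ]
}}

```text
clock: 24.18
position: [0.4991, -0.0327, 0.2458]
tool_rot: [2.92, 0.48, 2.471]
force: [-0.4, 0.5, -0.0]
grip_width: 0.0079
```

Run:
```python
from h import *
ang(2)
```

```text
t 24.18 F [-0.4  0.5 -0. ] Mtool [-0.075  0.636 -0.05 ] w 0.0079 q [ 0.17  0.56 -0.34  2.23  1.96  0.35 -1.03] gp [ 0.575  -0.0494  0.1117]
turn vec [-0.002 -0.001  0.396] axis off mm [-3.7  1.6  7.7] along N 8.6
```

>>> {"method": "carry_out", "body": {
  "targets": [
    [[0,0,0],[0,0,0.045],0],
    [[0,0,0],[0,0,0.045],0]
  ]
}}

```text
clock: 24.42
position: [0.4991, -0.0326, 0.2458]
tool_rot: [2.791, 0.4, 2.171]
force: [0.1, 1.2, 0.8]
grip_width: 0.0085
```

Run:
```python
from h import *
ang(2)
```

```text
t 24.43 F [0.1 1.2 0.8] Mtool [-0.     0.616 -0.026] w 0.0085 q [ 0.23  0.57 -0.42  2.23  1.92  0.39 -1.25] gp [ 0.575  -0.0493  0.1117]
turn vec [-0.002 -0.001  0.679] axis off mm [-3.7  1.7  7.7] along N 8.7
```

>>> {"method": "carry_out", "body": {
  "targets": [
    [[0,0,0],[0,0,0.04],0]
  ]
}}

```text
clock: 24.55
position: [0.4992, -0.0325, 0.2459]
tool_rot: [2.745, 0.354, 2.045]
force: [0.9, 1.7, 0.8]
grip_width: 0.0085
```

Run:
```python
from h import *
ang(2)
```

```text
t 24.55 F [0.9 1.7 0.8] Mtool [-0.018  0.642 -0.011] w 0.0085 q [ 0.26  0.57 -0.45  2.23  1.91  0.41 -1.36] gp [ 0.5751 -0.0493  0.1118]
turn vec [-0.002 -0.001  0.805] axis off mm [-3.6  1.7  7.8] along N 8.7
```

>>> {"method": "carry_out", "body": {
  "targets": [
    [[0,0,0],[0,0,0.04],0],
    [[0,0,0],[0,0,0.02],0]
  ]
}}

```text
clock: 24.8
position: [0.4992, -0.0325, 0.2459]
tool_rot: [2.689, 0.277, 1.866]
force: [0.4, 1.9, 0.1]
grip_width: 0.008
```

Run:
```python
from h import *
ang(2)
```

```text
t 24.8 F [0.4 1.9 0.1] Mtool [-0.021  0.635 -0.047] w 0.008 q [ 0.29  0.58 -0.5   2.22  1.89  0.43 -1.51] gp [ 0.5752 -0.0493  0.1118]
turn vec [-0.003 -0.001  0.992] axis off mm [-3.5  1.7  7.8] along N 8.7
```

>>> {"method": "carry_out", "body": {
  "targets": [
    [[0,0,0],[0,0,0.04],0],
    [[0,0,0],[0,0,0],0]
  ]
}}

```text
clock: 25.05
position: [0.4992, -0.0326, 0.2458]
tool_rot: [2.661, 0.221, 1.753]
force: [2.0, 2.2, 1.5]
grip_width: 0.0083
```

Run:
```python
from h import *
ang(2)
```

```text
t 25.05 F [2.  2.2 1.5] Mtool [-0.147  0.709 -0.043] w 0.0083 q [ 0.32  0.59 -0.53  2.22  1.87  0.45 -1.62] gp [ 0.5752 -0.0493  0.1117]
turn vec [-3.000e-03 -1.000e-03  1.115e+00] axis off mm [-3.5  1.7  7.7] along N 8.6
```

>>> {"method": "carry_out", "body": {
  "targets": [
    [[0,0,0],[0,0,0.04],0],
    [[0,0,0],[0,0,0.02],0]
  ]
}}

```text
clock: 25.3
position: [0.4993, -0.0325, 0.2459]
tool_rot: [2.631, 0.132, 1.585]
force: [1.5, 2.7, 1.9]
grip_width: 0.0082
```

Run:
```python
from h import *
ang(2)
```

```text
t 25.3 F [1.5 2.7 1.9] Mtool [-0.156  0.594 -0.017] w 0.0082 q [ 0.35  0.6  -0.58  2.22  1.86  0.47 -1.78] gp [ 0.5753 -0.0493  0.1118]
turn vec [-3.000e-03 -1.000e-03  1.303e+00] axis off mm [-3.4  1.7  7.8] along N 8.6
```

>>> {"method": "carry_out", "body": {
  "targets": [
    [[0,0,0],[0,0,0.04],0],
    [[0,0,0],[0,0,0.04],0],
    [[0,0,0],[0,0,0],0]
  ]
}}

```text
clock: 25.68
position: [0.4993, -0.0326, 0.2459]
tool_rot: [2.616, 0.008, 1.368]
force: [2.3, 2.3, 3.7]
grip_width: 0.0082
```

Run:
```python
from h import *
ang(2)
t=grab("top");s=grab("side");i=cv2.imread("pics/side0.png")
a=cv2.resize(t["pixels"][150:220,215:305],None,fx=4,fy=4,interpolation=2);b=cv2.resize(s["pixels"][155:225,240:310],None,fx=5.6,fy=5.6,interpolation=2)
o=np.zeros((392,752,3),np.uint8);o[:280,:360]=a;o[:,360:]=b;cv2.imwrite("pics/j.png",o[:,:,::-1])
```

```text
t 25.68 F [2.3 2.3 3.7] Mtool [-0.384  0.829 -0.078] w 0.0082 q [ 0.39  0.61 -0.64  2.22  1.84  0.5  -2.  ] gp [ 0.5753 -0.0493  0.1118]
turn vec [-3.000e-03 -1.000e-03  1.552e+00] axis off mm [-3.4  1.7  7.8] along N 8.6
```

View pics/j.png

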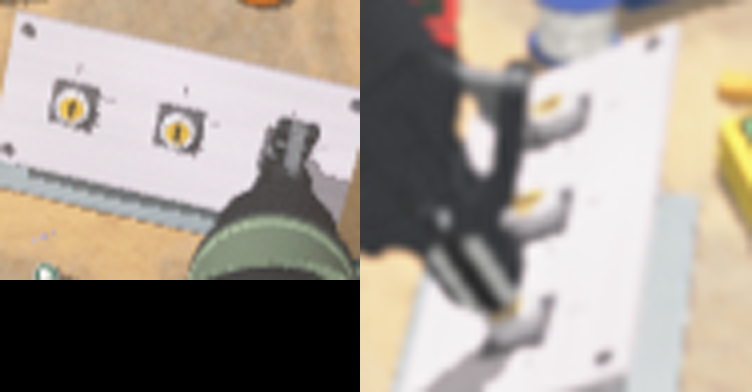

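>>> {"method": "carry_out", "body": {
  "targets": [
    [[0,0,0],[0,0,0.04],0],
    [[0,0,0],[0,0,0.03],0],
    [[0,0,0],[0,0,0],0]
  ]
}}

```text
clock: 26.15
position: [0.4994, -0.0325, 0.246]
tool_rot: [2.624, -0.102, 1.177]
force: [3.0, 3.3, 5.8]
grip_width: 0.0082
```

Run:
```python
from h import *
ang(2)
```

```text
t 26.15 F [3.  3.3 5.8] Mtool [-0.645  1.06  -0.248] w 0.0082 q [ 0.43  0.62 -0.68  2.22  1.83  0.53 -2.2 ] gp [ 0.5755 -0.0493  0.1119]
turn vec [-4.000e-03 -1.000e-03  1.772e+00] axis off mm [-3.2  1.7  7.9] along N 8.6
```

>>> {"method": "carry_out", "body": {
  "targets": [
    [[0,0,0],[0,0,-0.058],0],
    [[0,0,0],[0,0,-0.058],0],
    [[0,0,0],[0,0,-0.058],0],
    [[0,0,0],[0,0,-0.058],0],
    [[0,0,0],[0,0,-0.058],0],
    [[0,0,0],[0,0,-0.058],0],
    [[0,0,0],[0,0,-0.058],0],
    [[0,0,0],[0,0,-0.058],0]
  ]
}}

```text
clock: 27.15
position: [0.4988, -0.0329, 0.2455]
tool_rot: [2.968, 0.497, 2.57]
force: [0.7, 1.4, -0.1]
grip_width: 0.0082
```

>>> {"method": "carry_out", "body": {
  "targets": [
    [[0,0,0],[0,0,-0.058],0],
    [[0,0,0],[0,0,-0.058],0],
    [[0,0,0],[0,0,-0.058],0],
    [[0,0,0],[0,0,-0.035],0],
    [[0,0,0],[0,0,0],0]
  ]
}}

```text
clock: 27.78
position: [0.499, -0.0328, 0.2457]
tool_rot: [-2.95, 0.492, -2.971]
force: [2.4, 0.7, 2.1]
grip_width: 0.0085
```

Run:
```python
from h import *
ang(2)
```

```text
t 27.77 F [2.4 0.7 2.1] Mtool [-0.18   0.011  0.127] w 0.0085 q [ 0.02  0.54 -0.15  2.24  2.11  0.27 -0.47] gp [ 0.5749 -0.0496  0.1116]
turn vec [-0.    -0.002 -0.342] axis off mm [-3.8  1.4  7.6] along N 8.6
```

>>> {"method": "carry_out", "body": {
  "targets": [
    [[0,0,0],[0,0,0.045],0],
    [[0,0,-0.02],[0,0,0],0],
    [[0,0,-0.03],[0,0,0],0],
    [[0,0,-0.04],[0,0,0],0],
    [[0,0,-0.05],[0,0,0],0],
    [[0,0,-0.06],[0,0,0],0],
    [[0,0,0],[0,0,0],0]
  ],
  "force": 40
}}

```text
clock: 28.65
position: [0.4743, -0.027, 0.29]
tool_rot: [-3.029, 0.516, -3.132]
force: [0.9, -0.1, -1.1]
grip_width: 0.0077
```

Run:
```python
from h import *
ang(2)
A=cur();B=A.copy();B[2,3]+=.04;plan(A,B,2)
C=drop(-.03,up=.12);plan(B,C);path(B,C)
s=grab("side");t=grab("top");i=cv2.imread("pics/side0.png")
cv2.imwrite("pics/k_t.png",t["pixels"][:,:,::-1])
def yel(f,x0,x1,y0,y1):
    m=cv2.inRange(cv2.cvtColor(f,cv2.COLOR_RGB2HSV),(15,110,90),(30,255,255))[y0:y1,x0:x1]
    n,l,sx,c=cv2.connectedComponentsWithStats(m);return [(sx[k,4],(c[k]+(x0,y0)).round(1)) for k in range(1,n) if sx[k,4]>2]
print(yel(t["pixels"],220,300,165,205),yel(s["pixels"],250,290,160,225))
```

```text
t 28.65 F [ 0.9 -0.1 -1.1] Mtool [-0.109  0.531  0.04 ] w 0.0077 q [-0.07  0.42 -0.06  2.28  1.87  0.2  -0.4 ] gp [ 0.5504 -0.0437  0.156 ]
turn vec [-0.001 -0.003 -0.199] axis off mm [-28.3   7.3  52. ] along N 59.6
2 rows: [[-0.0395, -0.0078, -0.0691], [-0.0, 0.0, 0.0]] total mm/deg [-19.7  -3.9 -34.6] [-0. -0.  0.]
9 rows: [[-0.047, 0.1125, 0.0191], [-0.0014, 0.0481, -0.0132]] total mm/deg [-22.  262.3  67.2] [ -2.3  77.9 -21.4]
0.0 tip [ 0.573 -0.049  0.156] fl [ 0.474 -0.027  0.33 ]
0.2 tip [0.547 0.001 0.132] fl [0.499 0.023 0.326]
0.4 tip [0.513 0.049 0.116] fl [0.519 0.073 0.316]
0.6 tip [0.473 0.095 0.109] fl [0.533 0.125 0.299]
0.8 tip [0.431 0.14  0.113] fl [0.54  0.176 0.279]
1.0 tip [0.391 0.183 0.127] fl [0.539 0.227 0.257]
[(np.int32(19), array([232.4, 176.7])), (np.int32(16), array([259.1, 182.8])), (np.int32(16), array([285.4, 188.6]))] [(np.int32(3), array([266. , 209.3]))]
```

Run:
```python
from h import *
s=grab("side")
# pixel readings off pics/i.png (scale 12, offset 175,155): blade centre, bow centre
for n,pts in(("key1",((205,145),(315,132))),("key2",((230,238),(345,228)))):
    for p in pts:
        for z in(.010,.017):
            w=onz(s,(p[0]/12+174.5,p[1]/12+154.5),z);d=w-PC;print(n,z,w.round(4),"px,py",(d@px).round(4),(d@pyv).round(4))
```

```text
key1 0.01 [0.3915 0.2528 0.01  ] px,py -0.0048 0.0367
key1 0.017 [0.3927 0.2425 0.017 ] px,py -0.0066 0.0265
key1 0.01 [0.4187 0.2572 0.01  ] px,py 0.0226 0.0332
key1 0.017 [0.4196 0.2469 0.017 ] px,py 0.0205 0.023
key2 0.01 [0.3998 0.2122 0.01  ] px,py -0.0083 -0.0047
key2 0.017 [0.4009 0.2023 0.017 ] px,py -0.0101 -0.0145
key2 0.01 [0.4277 0.215  0.01  ] px,py 0.0192 -0.0099
key2 0.017 [0.4285 0.205  0.017 ] px,py 0.0171 -0.0196
```

>>> {"method": "carry_out", "body": {
  "targets": [
    [[-0.04,-0.008,-0.07],[0,0,0],0],
    [[-0.04,-0.008,-0.07],[0,0,0],0],
    [[-0.047,0.1125,0.019],[-0.0014,0.048,-0.0132],0],
    [[-0.047,0.1125,0.019],[-0.0014,0.048,-0.0132],0],
    [[-0.047,0.1125,0.019],[-0.0014,0.048,-0.0132],0],
    [[-0.047,0.1125,0.019],[-0.0014,0.048,-0.0132],0],
    [[-0.047,0.1125,0.019],[-0.0014,0.048,-0.0132],0],
    [[-0.047,0.1125,0.019],[-0.0014,0.048,-0.0132],0]
  ]
}}

```text
clock: 29.8
position: [0.5391, 0.1066, 0.2938]
tool_rot: [-2.999, -0.25, -3.038]
force: [-0.2, -0.3, -0.9]
grip_width: 0.0078
```

Run:
```python
from h import *
st();A=cur();B=drop(-.034,up=.08);plan(A,B);path(A,B);plan(B,drop(-.034,up=.015),2)
```

```text
t 29.8 F [-0.2 -0.3 -0.9] Mtool [-0.119 -0.192  0.023] w 0.0078 q [-0.03  0.64 -0.43  1.78  0.35  1.09  1.06] gp [0.5035 0.0808 0.1451]
4 rows: [[-0.0528, 0.121, 0.0476], [-0.003, 0.0484, -0.0161]] total mm/deg [-31.2 124.5  54.1] [ -2.2  34.8 -11.6]
0.0 tip [0.493 0.073 0.101] fl [0.539 0.107 0.294]
0.2 tip [0.474 0.095 0.093] fl [0.544 0.13  0.279]
0.4 tip [0.455 0.117 0.088] fl [0.547 0.153 0.263]
0.6 tip [0.434 0.138 0.085] fl [0.547 0.176 0.248]
0.8 tip [0.413 0.159 0.085] fl [0.544 0.2   0.232]
1.0 tip [0.392 0.179 0.088] fl [0.54  0.223 0.217]
2 rows: [[-0.0996, -0.0, 0.0836], [-0.0, 0.0, -0.0]] total mm/deg [-49.8  -0.   41.8] [ 0.  0. -0.]
```

>>> {"method": "carry_out", "body": {
  "targets": [
    [[-0.053,0.119,0.047],[-0.003,0.048,-0.016],0],
    [[-0.053,0.119,0.047],[-0.003,0.048,-0.016],0],
    [[-0.053,0.119,0.047],[-0.003,0.048,-0.016],0],
    [[-0.053,0.115,0.047],[-0.003,0.049,-0.016],0],
    [[0,0,0],[0,0,0],0],
    [[-0.09,0,0.075],[0,0,0],0],
    [[-0.09,0,0.075],[0,0,0],0],
    [[0,0,0],[0,0,0],0]
  ]
}}

```text
clock: 30.8
position: [0.5412, 0.2187, 0.1584]
tool_rot: [-3.136, -0.868, -2.86]
force: [-0.1, -1.0, 0.9]
grip_width: 0.0078
```

Run:
```python
from h import *
st();A=cur();plan(A,drop(-.042,up=.002),1)
```

```text
t 30.8 F [-0.1 -1.   0.9] Mtool [ 0.011 -0.823  0.017] w 0.0078 q [-0.17  1.06 -0.48  1.47  0.17  1.53  1.16] gp [0.4279 0.1849 0.0581]
1 rows: [[-0.0584, -0.0138, 0.051], [-0.0005, 0.0016, -0.0011]] total mm/deg [-14.6  -3.5  12.7] [-0.1  0.3 -0.2]
```

>>> {"method": "carry_out", "body": {
  "targets": [
    [[-0.029,-0.008,0.025],[0,0.0008,0],0],
    [[-0.029,-0.006,0.025],[0,0.0008,0],0],
    [[0,0,0],[0,0,0],0],
    [[0,0,0],[0,0,0],0.12],
    [[0,0,0],[0,0,0],0.15],
    [[0,0,0],[0,0,0],0.15],
    [[0,0,0],[0,0,0],0.15]
  ]
}}

```text
clock: 31.68
position: [0.5423, 0.2164, 0.1406]
tool_rot: [-3.138, -0.871, -2.857]
force: [-0.9, -0.5, 0.9]
grip_width: 0.0127
```

Run:
```python
from h import *
st();A=cur();print("tip",(((A@[0,0,.2015,1])[:3]-PC)@np.c_[px,pyv,[0,0,1]]).round(4))
B=A@np.array([[1,0,0,0],[0,1,0,0],[0,0,1,-.06],[0,0,0,1]])
k1=PC+px*.0185+pyv*.025
V=pose(k1+[0,0,.075],orient(0,PY));plan(B,V);path(B,V)
```

```text
t 31.68 F [-0.9 -0.5  0.9] Mtool [-0.026 -0.784 -0.016] w 0.0127 q [-0.17  1.09 -0.48  1.47  0.18  1.52  1.16] gp [0.4287 0.1826 0.0408]
tip [-0.0246 -0.0413  0.0048]
5 rows: [[0.1355, 0.0526, 0.024], [-0.0001, -0.0554, -0.0001]] total mm/deg [144.6  65.7  83.4] [ -0.1 -49.9  -0.1]
0.0 tip [0.439 0.185 0.049] fl [0.586 0.229 0.179]
0.2 tip [0.433 0.198 0.047] fl [0.557 0.235 0.201]
0.4 tip [0.428 0.21  0.044] fl [0.525 0.239 0.218]
0.6 tip [0.424 0.223 0.041] fl [0.49  0.242 0.23 ]
0.8 tip [0.42  0.235 0.038] fl [0.454 0.245 0.236]
1.0 tip [0.417 0.248 0.034] fl [0.417 0.248 0.236]
```

>>> {"method": "carry_out", "body": {
  "targets": [
    [[0,0,-0.08],[0,0,0],0.15],
    [[0,0,-0.16],[0,0,0],0.15],
    [[0.1355,0.0526,0.024],[0,-0.0554,0],0.25],
    [[0.1355,0.0526,0.024],[0,-0.0554,0],0.3],
    [[0.1355,0.0526,0.024],[0,-0.0554,0],0.3],
    [[0.1355,0.0526,0.024],[0,-0.0554,0],0.3],
    [[0.1355,0.0526,0.024],[0,-0.0554,0],0.3],
    [[0,0,0],[0,0,0],0.3]
  ]
}}

```text
clock: 32.67
position: [0.4144, 0.2485, 0.2367]
tool_rot: [-3.139, 0.001, -2.85]
force: [0.7, -0.4, 0.6]
grip_width: 0.0261
```

Run:
```python
from h import *
st();A=cur();k1=PC+px*.0185+pyv*.025
plan(A,pose(k1+[0,0,.0205],orient(0,PY)))
s=grab("side");cv2.imwrite("pics/l_s.png",s["pixels"][:,:,::-1])
cv2.imwrite("pics/l.png",cv2.resize(s["pixels"][140:195,170:225],None,fx=9,fy=9,interpolation=2)[:,:,::-1])
```

```text
t 32.67 F [ 0.7 -0.4  0.6] Mtool [ 0.002 -0.036  0.032] w 0.0261 q [-0.34  0.6  -0.43  2.08  0.47  0.56  0.76] gp [0.4147 0.2482 0.0817]
2 rows: [[-0.005, -0.002, 0.1104], [-0.0004, 0.0002, 0.0007]] total mm/deg [-2.5 -1.  55.2] [-0.1  0.1  0.2]
```

View pics/l.png

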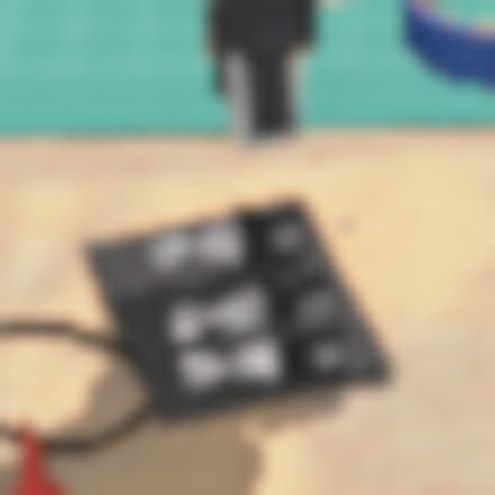

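>>> {"method": "carry_out", "body": {
  "targets": [
    [[-0.007,-0.002,0.08],[0,0,0],0.3],
    [[-0.007,-0.002,0.08],[0,0,0],0.3],
    [[0,0,0.058],[0,0,0],0.3],
    [[0,0,0],[0,0,0],0.1],
    [[0,0,0],[0,0,0],0],
    [[0,0,0],[0,0,0],0],
    [[0,0,0],[0,0,0],0]
  ]
}}

```text
clock: 33.6
position: [0.4209, 0.248, 0.1815]
tool_rot: [-3.139, -0.001, -2.855]
force: [-0.3, -1.5, -1.7]
grip_width: 0.0081
```

Run:
```python
from h import *
st();A=cur();B=A.copy();B[2,3]+=.14
lid=np.array([.401,-.228,.008])
G=pose(np.array([.395,-.185,.10]),orient(0,0.0));plan(A,B,3);plan(B,G);path(B,G)
# lid from both views
t=grab("top");s=grab("side")
for f,n in((t,"top0"),(s,"side0")):
    m=cv2.inRange(cv2.cvtColor(cv2.imread(f"pics/{n}.png"),cv2.COLOR_BGR2HSV),(0,120,120),(12,255,255))
    m=cv2.morphologyEx(m,cv2.MORPH_OPEN,np.ones((9,9)));c=max(cv2.findContours(m,0,1)[0],key=cv2.contourArea)
    P=np.array([onz(f,q[0],.008) for q in c])[:,:2].astype(np.float32);print(n,cv2.minAreaRect(P*1000))
```

```text
t 33.6 F [-0.3 -1.5 -1.7] Mtool [-0.001  0.021 -0.032] w 0.0081 q [-0.39  0.7  -0.35  2.08  0.54  0.45  0.7 ] gp [0.4209 0.2476 0.0265]
3 rows: [[0.0001, -0.0005, -0.1867], [-0.0, 0.0, 0.0]] total mm/deg [ 1.0e-01 -3.0e-01 -1.4e+02] [0. 0. 0.]
8 rows: [[0.0477, -0.2123, 0.0336], [-0.0001, -0.0, 0.0114]] total mm/deg [ 147.3 -407.9   67.6] [-0.1 -0.  16.4]
0.0 tip [0.421 0.248 0.12 ] fl [0.421 0.248 0.322]
0.2 tip [0.426 0.161 0.107] fl [0.426 0.161 0.308]
0.4 tip [0.425 0.074 0.094] fl [0.425 0.074 0.295]
0.6 tip [ 0.42  -0.013  0.08 ] fl [ 0.42  -0.013  0.282]
0.8 tip [ 0.41  -0.099  0.067] fl [ 0.41  -0.099  0.268]
1.0 tip [ 0.395 -0.185  0.054] fl [ 0.395 -0.185  0.255]
top0 ((402.17950439453125, -226.71676635742188), (171.6532440185547, 119.11429595947266), 76.85579681396484)
side0 ((-637.6695556640625, 2087.541259765625), (153.9434051513672, 328.2613220214844), 16.677791595458984)
```

Run:
```python
from h import *
A=cur();B=A.copy();B[2,3]+=.16
G=pose(np.array([.424,-.186,.13]),orient(0,0.0));plan(A,B,3);plan(B,G);path(B,G)
```

```text
3 rows: [[0.0002, -0.0005, -0.2133], [0.0, 0.0, -0.0]] total mm/deg [ 1.0e-01 -4.0e-01 -1.6e+02] [ 0.  0. -0.]
8 rows: [[0.0334, -0.2151, 0.0286], [-0.0001, -0.0, 0.0114]] total mm/deg [ 119.8 -417.    57.6] [-0.1 -0.  16.4]
0.0 tip [0.421 0.248 0.14 ] fl [0.421 0.248 0.341]
0.2 tip [0.431 0.161 0.129] fl [0.431 0.162 0.33 ]
0.4 tip [0.437 0.074 0.118] fl [0.437 0.075 0.319]
0.6 tip [ 0.438 -0.013  0.106] fl [ 0.438 -0.012  0.308]
0.8 tip [ 0.433 -0.1    0.095] fl [ 0.433 -0.099  0.296]
1.0 tip [ 0.424 -0.186  0.084] fl [ 0.424 -0.186  0.285]
```

>>> {"method": "carry_out", "body": {
  "targets": [
    [[0,0,-0.16],[0,0,0],0],
    [[0,0,-0.24],[0,0,0],0],
    [[0,0,-0.24],[0,0,0],0],
    [[0.0334,-0.215,0.0286],[0,0,0.0114],0],
    [[0.0334,-0.215,0.0286],[0,0,0.0114],0],
    [[0.0334,-0.215,0.0286],[0,0,0.0114],0],
    [[0.0334,-0.215,0.0286],[0,0,0.0114],0],
    [[0.0334,-0.215,0.0286],[0,0,0.0114],0]
  ]
}}

```text
clock: 34.7
position: [0.4373, -0.0244, 0.3064]
tool_rot: [-3.139, 0.0, -3.035]
force: [1.8, 0.3, -0.2]
grip_width: 0.0083
```

>>> {"method": "carry_out", "body": {
  "targets": [
    [[0.0334,-0.215,0.0286],[0,0,0.0114],0],
    [[0.0334,-0.215,0.0286],[0,0,0.0114],0],
    [[0.0334,-0.215,0.0286],[0,0,0.0114],0],
    [[0,0,0],[0,0,0],0],
    [[0,0,0],[0,0,0],0]
  ]
}}

```text
clock: 35.33
position: [0.4241, -0.1851, 0.2854]
tool_rot: [-3.139, -0.0, -3.141]
force: [0.0, 0.5, -0.5]
grip_width: 0.0082
```

Run:
```python
from h import *
st();A=cur();plan(A,pose(np.array([.424,-.186,.03]),orient(0,0.0)),3)
```

```text
t 35.33 F [ 0.   0.5 -0.5] Mtool [-0.012  0.019  0.019] w 0.0082 q [ 0.58  0.48 -0.38  2.11  0.31  0.61  1.56] gp [ 0.424  -0.1854  0.1304]
3 rows: [[0.0001, -0.0011, 0.1338], [-0.0002, -0.0, 0.0001]] total mm/deg [ 1.000e-01 -7.000e-01  1.004e+02] [-0.1 -0.   0. ]
```

>>> {"method": "carry_out", "body": {
  "targets": [
    [[0,-0.002,0.15],[0,0,0],0],
    [[0,-0.001,0.15],[0,0,0],0],
    [[0,0,0.103],[0,0,0],0],
    [[0,0,0],[0,0,0],0],
    [[0,0,0],[0,0,0],0.15],
    [[0,0,0],[0,0,0],0.3],
    [[0,0,-0.1],[0,0,0],0.3],
    [[0,0,-0.2],[0,0,0],0.4]
  ]
}}

```text
clock: 36.33
position: [0.4238, -0.1857, 0.2598]
tool_rot: [-3.14, -0.002, -3.14]
force: [0.0, -0.2, 0.7]
grip_width: 0.0342
```

Run:
```python
from h import *
st();A=cur();B=A.copy();B[2,3]+=.1
M=pose(np.array([.50,.10,.20]),orient(.2));plan(B,M);path(B,M)
s=grab("side");cv2.imwrite("pics/m_s.png",s["pixels"][:,:,::-1])
cv2.imwrite("pics/m.png",cv2.resize(s["pixels"][255:345,140:230],None,fx=6,fy=6,interpolation=2)[:,:,::-1])
```

```text
t 36.33 F [ 0.  -0.2  0.7] Mtool [ 0.045 -0.016  0.01 ] w 0.0342 q [ 0.57  0.52 -0.37  2.12  0.35  0.56  1.52] gp [ 0.4234 -0.1859  0.1048]
6 rows: [[-0.0126, 0.1973, 0.0054], [0.0011, -0.0107, 0.0117]] total mm/deg [-46.6 292.3   7.4] [  1.2 -11.5  12.7]
0.0 tip [ 0.423 -0.186  0.158] fl [ 0.424 -0.186  0.36 ]
0.2 tip [ 0.435 -0.128  0.157] fl [ 0.428 -0.126  0.358]
0.4 tip [ 0.45  -0.07   0.155] fl [ 0.434 -0.068  0.356]
0.6 tip [ 0.467 -0.013  0.155] fl [ 0.444 -0.009  0.355]
0.8 tip [0.487 0.043 0.154] fl [0.455 0.049 0.353]
1.0 tip [0.509 0.098 0.154] fl [0.47  0.107 0.352]
```

View pics/m.png

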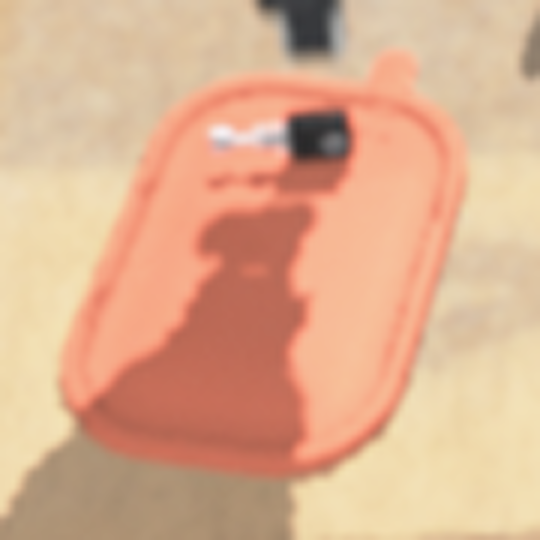

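>>> {"method": "carry_out", "body": {
  "targets": [
    [[0,0,-0.2],[0,0,0],0.5],
    [[0,0,-0.2],[0,0,0],0.5],
    [[-0.0126,0.197,0.0054],[0.001,-0.0107,0.0117],0.5],
    [[-0.0126,0.197,0.0054],[0.001,-0.0107,0.0117],0.5],
    [[-0.0126,0.197,0.0054],[0.001,-0.0107,0.0117],0.5],
    [[-0.0126,0.197,0.0054],[0.001,-0.0107,0.0117],0.5],
    [[-0.0126,0.197,0.0054],[0.001,-0.0107,0.0117],0.5],
    [[-0.0126,0.197,0.0054],[0.001,-0.0107,0.0117],0.5]
  ]
}}

```text
clock: 37.38
position: [0.4704, 0.1076, 0.3522]
tool_rot: [3.14, 0.205, 2.92]
force: [0.6, -0.5, -0.6]
grip_width: 0.0427
```

Run:
```python
from h import *
st();A=cur();M=pose(BOW[0]+N*.035,orient(np.pi/6));plan(A,M,7);path(A,M)
```

```text
t 37.38 F [ 0.6 -0.5 -0.6] Mtool [ 0.077  0.213 -0.003] w 0.0427 q [-0.06  0.36 -0.4   2.07  0.45  0.62  0.57] gp [0.5011 0.1009 0.2004]
7 rows: [[-0.0085, 0.0108, 0.054], [0.0, -0.0145, -0.0001]] total mm/deg [-27.4  18.9  91.2] [  0.1 -18.3  -0.1]
0.0 tip [0.51  0.099 0.155] fl [0.47  0.108 0.352]
0.2 tip [0.53  0.098 0.14 ] fl [0.478 0.11  0.334]
0.4 tip [0.551 0.098 0.127] fl [0.487 0.112 0.317]
0.6 tip [0.572 0.097 0.114] fl [0.496 0.113 0.3  ]
0.8 tip [0.594 0.096 0.103] fl [0.507 0.115 0.284]
1.0 tip [0.617 0.094 0.094] fl [0.519 0.116 0.269]
```

>>> {"method": "carry_out", "body": {
  "targets": [
    [[-0.0085,0.0108,0.054],[0,-0.0145,0],0.5],
    [[-0.0085,0.0108,0.054],[0,-0.0145,0],0.5],
    [[-0.0085,0.0108,0.054],[0,-0.0145,0],0.5],
    [[-0.0085,0.0108,0.054],[0,-0.0145,0],0.5],
    [[-0.0085,0.0108,0.054],[0,-0.0145,0],0.5],
    [[-0.0085,0.0108,0.054],[0,-0.0145,0],0.5],
    [[-0.0085,0.0108,0.054],[0,-0.0145,0],0.5],
    [[0,0,0],[0,0,0],0.5]
  ]
}}

```text
clock: 38.38
position: [0.518, 0.1153, 0.2683]
tool_rot: [-3.141, 0.519, 2.923]
force: [-0.7, -0.0, 0.1]
grip_width: 0.0428
```

Run:
```python
from h import *
ang(0);A=cur();M=pose(BOW[0]-N*.005,orient(np.pi/6));plan(A,M,4)
```

```text
t 38.38 F [-0.7 -0.   0.1] Mtool [ 0.026  0.52  -0.025] w 0.0428 q [-0.57  0.54  0.2   2.15  1.41  0.2  -0.43] gp [0.593  0.0987 0.1337]
turn vec [-0.001  0.005 -0.001] axis off mm [-18.5   3.2  29.7] along N 35.1
4 rows: [[-0.0007, 0.001, 0.0401], [0.0, -0.0004, 0.0001]] total mm/deg [-0.8  1.  40.1] [ 0.  -0.3  0.1]
```

>>> {"method": "carry_out", "body": {
  "targets": [
    [[-0.001,0.002,0.06],[0,-0.0008,0],0.5],
    [[-0.001,0.002,0.06],[0,-0.0008,0],0.5],
    [[-0.001,0,0.03],[0,0,0],0.5],
    [[0,0,0.01],[0,0,0],0.5],
    [[0,0,0],[0,0,0],0.2],
    [[0,0,0],[0,0,0],0],
    [[0,0,0],[0,0,0],0]
  ],
  "force": 60
}}

```text
clock: 39.25
position: [0.5385, 0.1115, 0.2351]
tool_rot: [3.139, 0.525, 2.92]
force: [-3.3, 2.2, 5.4]
grip_width: 0.0224
```

Run:
```python
from h import *
ang(0)
```

```text
t 39.25 F [-3.3  2.2  5.4] Mtool [-0.358  0.563  0.04 ] w 0.0224 q [-0.5   0.62  0.14  2.11  1.7   0.21 -0.71] gp [0.6143 0.0948 0.101 ]
turn vec [-0.002 -0.001  0.001] axis off mm [ 2.8 -0.7 -3. ] along N -4.1
```

>>> {"method": "carry_out", "body": {
  "targets": [
    [[0,0,-0.03],[0,0,0],0],
    [[0,0,-0.04],[0,0,0],0],
    [[0,0,-0.05],[0,0,0],0],
    [[0,0,-0.08],[0,0,0],0],
    [[0,0,-0.08],[0,0,0],0],
    [[0,0,0],[0,0,0],0]
  ]
}}

```text
clock: 40.0
position: [0.5042, 0.1188, 0.2961]
tool_rot: [3.138, 0.525, 2.92]
force: [0.6, -0.5, -1.9]
grip_width: 0.0224
```

Run:
```python
from h import *
ang(0)
s=grab("side");cv2.imwrite("pics/n.png",cv2.resize(s["pixels"][120:220,220:320],None,fx=4.5,fy=4.5,interpolation=2)[:,:,::-1])
A=cur();B=A.copy();B[2,3]+=.05;plan(A,B,2)
ly=np.array([.228,.973,0]);tgt=np.array([.402,-.227,.008])-ly*.03
# switch bottom is 34+22=56 mm ahead of gp (gp ~22 above panel plane)
G=pose(tgt+[0,0,.057+.12],orient(0,0.0));plan(B,G);path(B,G);print(tgt)
```

```text
t 40.0 F [ 0.6 -0.5 -1.9] Mtool [-0.026  0.687  0.052] w 0.0224 q [-0.57  0.47  0.17  2.17  1.23  0.25 -0.26] gp [0.5801 0.1022 0.162 ]
turn vec [-0.002 -0.002  0.002] axis off mm [-31.4   6.7  58. ] along N 66.3
2 rows: [[-0.0501, 0.0002, -0.0865], [0.0, -0.0, 0.0]] total mm/deg [-25.1   0.1 -43.3] [ 0. -0.  0.]
8 rows: [[0.0313, -0.1931, -0.005], [-0.0022, 0.0208, -0.0086]] total mm/deg [  23.5 -389.7   -8.4] [ -3.2  30.  -12.4]
0.0 tip [0.603 0.097 0.171] fl [0.504 0.119 0.345]
0.2 tip [0.557 0.03  0.157] fl [0.476 0.046 0.341]
0.4 tip [ 0.513 -0.039  0.147] fl [ 0.451 -0.028  0.339]
0.6 tip [ 0.471 -0.11   0.141] fl [ 0.429 -0.104  0.338]
0.8 tip [ 0.432 -0.182  0.138] fl [ 0.411 -0.179  0.339]
1.0 tip [ 0.395 -0.256  0.138] fl [ 0.395 -0.256  0.34 ]
[ 0.39516 -0.25619  0.008  ]
```

View pics/n.png

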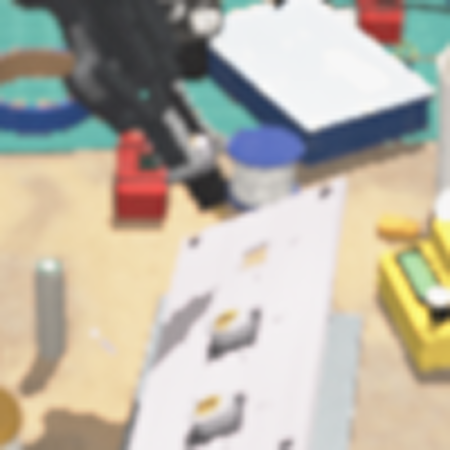

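>>> {"method": "carry_out", "body": {
  "targets": [
    [[-0.05,0,-0.087],[0,0,0],0],
    [[-0.05,0,-0.087],[0,0,0],0],
    [[0.0313,-0.193,-0.005],[-0.0022,0.0208,-0.0086],0],
    [[0.0313,-0.193,-0.005],[-0.0022,0.0208,-0.0086],0],
    [[0.0313,-0.193,-0.005],[-0.0022,0.0208,-0.0086],0],
    [[0.0313,-0.193,-0.005],[-0.0022,0.0208,-0.0086],0],
    [[0.0313,-0.193,-0.005],[-0.0022,0.0208,-0.0086],0],
    [[0.0313,-0.193,-0.005],[-0.0022,0.0208,-0.0086],0]
  ]
}}

```text
clock: 41.05
position: [0.4238, -0.1309, 0.3378]
tool_rot: [-3.122, 0.17, 3.069]
force: [1.0, -0.7, -1.1]
grip_width: 0.0221
```

>>> {"method": "carry_out", "body": {
  "targets": [
    [[0.0313,-0.193,-0.005],[-0.0022,0.0208,-0.0086],0],
    [[0.0313,-0.193,-0.005],[-0.0022,0.0208,-0.0086],0],
    [[0,0,0],[0,0,0],0],
    [[0,0,0],[0,0,0],0]
  ]
}}

```text
clock: 41.55
position: [0.4023, -0.2247, 0.3398]
tool_rot: [-3.13, 0.04, 3.119]
force: [0.3, 0.1, -2.0]
grip_width: 0.0223
```

Run:
```python
from h import *
st();A=cur();tgt=np.array([.395,-.256,.008]);plan(A,pose(tgt+[0,0,.057+.015],orient(0,0.0)),4)
```

```text
t 41.55 F [ 0.3  0.1 -2. ] Mtool [-0.024  0.012 -0.021] w 0.0223 q [ 0.74  0.38 -0.44  2.08  0.25  0.69  1.69] gp [ 0.4085 -0.2267  0.185 ]
4 rows: [[0.0095, -0.0306, 0.1049], [-0.001, 0.0032, -0.0018]] total mm/deg [ 10.8 -30.2 104.8] [-0.7  2.3 -1.3]
```

>>> {"method": "carry_out", "body": {
  "targets": [
    [[0.02,-0.06,0.02],[-0.002,0.0064,-0.0036],0],
    [[0.018,-0.06,0.1],[-0.002,0.0064,-0.0036],0],
    [[0,0,0.15],[0,0,0],0],
    [[0,0,0.14],[0,0,0],0],
    [[0,0,0],[0,0,0],0]
  ]
}}

```text
clock: 42.18
position: [0.393, -0.2532, 0.2363]
tool_rot: [3.139, -0.003, -3.138]
force: [0.4, 1.0, -1.7]
grip_width: 0.0222
```

Run:
```python
from h import *
st();A=cur();tgt=np.array([.395,-.256,.008]);plan(A,pose(tgt+[0,0,.0575],orient(0,0.0)),4)
```

```text
t 42.17 F [ 0.4  1.  -1.7] Mtool [ 0.009  0.037 -0.004] w 0.0222 q [ 0.71  0.57 -0.34  2.12  0.38  0.51  1.66] gp [ 0.3926 -0.2529  0.0813]
4 rows: [[-0.002, -0.0028, 0.0158], [0.0002, -0.0002, 0.0003]] total mm/deg [-2.  -2.8 15.8] [ 0.1 -0.2  0.2]
```

>>> {"method": "carry_out", "body": {
  "targets": [
    [[0,0,0.04],[0.0004,-0.0005,0],0],
    [[0,0,0.016],[0,0,0],0],
    [[0,0,0],[0,0,0],0]
  ]
}}

```text
clock: 42.55
position: [0.3932, -0.2546, 0.2243]
tool_rot: [-3.14, 0.002, -3.14]
force: [0.0, -0.4, -1.4]
grip_width: 0.0221
```

Run:
```python
from h import *
st()
```

```text
t 42.55 F [ 0.  -0.4 -1.4] Mtool [ 0.017  0.01  -0.007] w 0.0221 q [ 0.7   0.6  -0.32  2.12  0.4   0.48  1.64] gp [ 0.3935 -0.2549  0.0693]
```

>>> {"method": "carry_out", "body": {
  "targets": [
    [[0,0,0.008],[0,0,0],0],
    [[0,0,0],[0,0,0],0]
  ]
}}

```text
clock: 42.8
position: [0.3931, -0.2547, 0.2221]
tool_rot: [-3.14, 0.002, -3.141]
force: [0.7, 0.4, -0.9]
grip_width: 0.0221
```

Run:
```python
from h import *
st()
```

```text
t 42.8 F [ 0.7  0.4 -0.9] Mtool [ 0.015 -0.009 -0.03 ] w 0.0221 q [ 0.69  0.6  -0.32  2.12  0.4   0.47  1.64] gp [ 0.3934 -0.2549  0.0671]
```

>>> {"method": "carry_out", "body": {
  "targets": [
    [[0,0,0.008],[0,0,0],0],
    [[0,0,0],[0,0,0],0],
    [[0,0,0],[0,0,0],0.34],
    [[0,0,0],[0,0,0],0.45],
    [[0,0,0],[0,0,0],0.5],
    [[0,0,0],[0,0,0],0.5],
    [[0,0,-0.08],[0,0,0],0.5],
    [[0,0,-0.2],[0,0,0],0.5]
  ],
  "force": 25
}}

```text
clock: 43.8
position: [0.3925, -0.2542, 0.2895]
tool_rot: [3.14, -0.001, -3.14]
force: [0.4, -0.3, 0.7]
grip_width: 0.0424
```

>>> {"method": "carry_out", "body": {
  "targets": [
    [[0,0,-0.24],[0,0,0],0.5],
    [[0,0,-0.1],[0,0,0],0.5],
    [[0,0,0],[0,0,0],0.5],
    [[0,0,0],[0,0,0],0.5]
  ]
}}

```text
clock: 44.3
position: [0.3925, -0.2544, 0.3743]
tool_rot: [-3.141, 0.001, -3.14]
force: [-0.5, 0.4, 0.4]
grip_width: 0.0427
```

Run:
```python
from h import *
st();s=grab("side")
a=cv2.resize(s["pixels"][255:345,140:230],None,fx=4.4,fy=4.4,interpolation=2);b=cv2.resize(s["pixels"][150:250,170:300],(400,396),interpolation=2)
cv2.imwrite("pics/o.png",np.hstack([a,b])[:,:,::-1])
```

```text
t 44.3 F [-0.5  0.4  0.4] Mtool [ 0.023 -0.012  0.015] w 0.0427 q [ 0.83  0.34 -0.47  2.02  0.21  0.83  1.81] gp [ 0.3927 -0.2545  0.2193]
```

View pics/o.png

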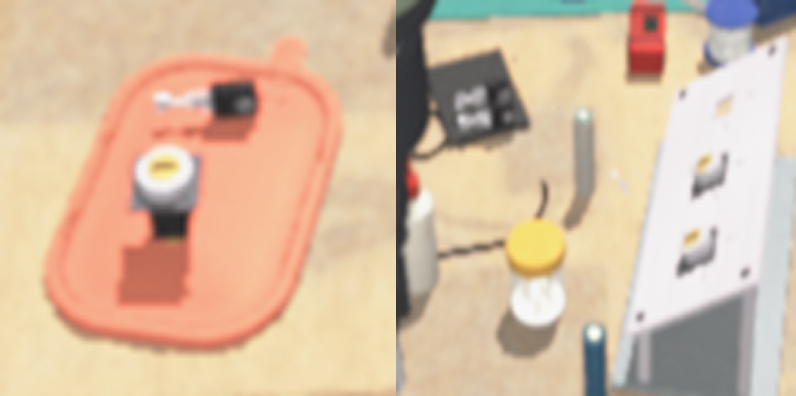

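```bash
python3 -c "
from workcell import job
print(job.job_done())"
```

```text
the job is handed in; nothing more can be done
None
```

The job is handed in. I tested all three switches in order, left, middle, right. The left one is the reject, though I spotted that late.

- **Testing:** Each key was turned clockwise until the stop could be felt, then back to off. The middle and right keys met the stop only with the hand past about 1.5 rad, which fits the on stop at 1.3 plus the play. The left key's torque reached 0.58 N m at the same hand angle, which puts its stop at about 0.85 rad.
- **My mistake:** I first read the left switch as good, because the hand itself turned through 1.5 rad, so its key was laid on the foam pad. Only comparing the torques with the other two showed that it binds. I then moved that key from the pad to the lid and lifted the left switch out by its collar.
- **Final picture (at 44.3 s of the 72 s):**
  - The left switch stands upright on the red lid with its key beside it, out of the switch.
  - The middle and right keys lie on the foam pad, on their narrow edges.
  - The middle and right switches are seated in the stand.
  - The glue bottle, jar, both cells, checker and spool stood where they were. The tape roll was outside this last picture.
  - The arm was clear of everything.
- **Less certain:** No camera view shows the left plug's angle. That verdict rests on torque and hand angle alone, with readings noisy to about 0.03 N m.
- **Size mismatch:** The pad measured about 75 x 105 mm in the pictures instead of the 122 x 130 mm given. I kept the keys inside the part I could see.
- **Budget:** I viewed 18 pictures, well over the 10 allowed.

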